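Turn the potting brush bristles-up in its crock and slide the crock onto the sunny tile

TASK

The potting brush was put away bristles-down. Take it right out of the white crock, turn it end for end, and stand it back in the crock handle-down with the bristles up, right down to the bottom (it may lean on the rim); the blue metal cradle is there to lay it on while you change your grip. Then slide the crock, brush in it, along the ledge without lifting it or tipping it over, until its whole foot stands on the terracotta tile, and leave the other things on the ledge where they are.

Things in the scene. Friction and masses are not known exactly. Their poses are not given: they have to be found in the camera images.
- brush_mid (a point): Round potting brush, 210 mm long, 0.07 kg: point on its axis at mid-length, about its centre of mass. z runs along it towards the bristles; along z: handle 16 mm thick from -105 to +58 mm (copper band 18 mm thick, +46 to +60), stiff bristle head to 34 mm thick from +58 to +105. Starts bristles-down in the crock, leaning on the rim about 24 degrees, away from the robot (to 40 degrees either side).
- brush_tip (a point): Middle of the brush's bristle end (z axis as brush_mid).
- brush_butt (a point): Middle of the brush's bare handle end (z axis as brush_mid); at the start the handle sticks out about 100 mm above the crock's rim.
- crock: Loose white glazed round crock, 0.75 kg, thin blue band. Origin: centre of its underside, z up. Straight wall 74 mm outer, 62 mm inner diameter, rim at 105 mm, inner floor at 8 mm; at the bottom an attached flat foot, 100 mm diameter, 8 mm high. Pushed on the wall below mid-height it slides without tipping (about 3 to 6 N).
- tile_mid (a point): Centre of the 170 x 170 mm square terracotta tile set flush in the painted ledge (nothing to climb); x and y axes along its sides. It lies left of the robot's centre line when the crock is on the right, or the other way round; 0.20 to 0.45 m from the crock.
- cradle: Fixed blue metal cradle, robot side of the line from crock to tile. Origin: centre of underside. Base plate 90 (x) x 150 (y) x 6 mm. Uprights 6 mm thick at y = -64 and +64 mm each carry a shallow V (bottom at height 45 mm, arms rise 25 degrees along x to 42 mm either side, 64 mm high): a rod laid along y rolls to the middle, the brush handle's axis then at height 54 mm. Grip between uprights.
- pot_basil: Terracotta herb pot with basil, 110 mm diameter, 88 mm high, leaves to 165 mm; origin under its centre. Bystander at the back.
- pot_chives: Terracotta herb pot with chives, same pot, leaves to 190 mm. Bystander at the back.
- pot_rosemary: Terracotta herb pot with rosemary, same pot, leaves to 175 mm. Bystander at the back.
- watering_can: Green plastic watering can, body 136 mm diameter and 140 mm high, handle to 187 mm, spout 160 mm out along its x. Bystander far left.
- mister: Stainless steel plant mister, 74 mm diameter, 185 mm high. Bystander far right.
- saucer: Blue ceramic saucer, 130 mm diameter, 22 mm high. Bystander, front left.
- dibber: Wooden T-handled dibber lying on the ledge, 200 mm long, 30 mm thick; origin under its middle, its point along -x. Bystander, front right.
There are look-alikes about, which are no part of the job. There is more than one size of the part that bears brush_mid; the job needs the middle-sized.

How it is judged:
On the way, in this order (a step that is already met when the one before it is completed fails the run):
1. the brush is pulled right out of the crock, its bristle end clear above the rim or beside it ((z of brush_tip in the frame of crock above 0.11 m or horizontal distance between brush_tip and crock above 0.08 m)), for 0.1 s.
2. the brush stands handle-down in the crock, before the crock has been slid towards the tile (z of brush_butt in the frame of crock below 0.035 m and horizontal distance between brush_butt and crock below 0.036 m and z of brush_tip in the frame of crock above 0.14 m and angle between crock's own z axis and vertical below 0.1 rad and distance of crock from where it was at the start of the episode below 0.08 m), for 0.3 s.
At the end, for the whole second after the job is handed in: The brush stands in the crock handle-down (handle end inside, within 35 mm of the crock's underside; bristle end more than 140 mm above it), the crock stands upright with its centre within 38 mm of the tile's centre along both tile axes (foot wholly on the tile) (z of brush_butt in the frame of crock below 0.035 m and horizontal distance between brush_butt and crock below 0.036 m and z of brush_tip in the frame of crock above 0.14 m and angle between crock's own z axis and vertical below 0.1 rad and x of crock in the frame of tile_mid between -0.038 and 0.038 m and y of crock in the frame of tile_mid between -0.038 and 0.038 m); the robot touches nothing.
It fails at once if the crock is lifted off the ledge (height (world z) of crock above 0.02 m).
It fails at once if the crock is tipped by more than about 20 degrees (angle between crock's own z axis and vertical above 0.35 rad).
It fails at once if a bystander (herb pot, watering can, mister, saucer or dibber) is moved more than 30 mm (distance of any of pot_basil, pot_chives, pot_rosemary, watering_can, mister, saucer, dibber from where it was at the start of the episode above 0.03 m).
It also fails if it takes over 72 s, if anything falls off the work surface, if the arm or the gripper's body presses on something with over 40 N, if the wrist force passes 120 N, or if a joint passes its speed limit or range.

ROBOT

A 6-joint arm with a two-finger parallel gripper is mounted at the origin on the work surface. World frame = base frame: x ahead of the robot, y to its left, z up, the work surface at z = 0. Lengths are in m, angles in rad, forces in N, time in s.
With the tool pointing down it reaches from about 0.425 to 0.95 m from the base axis. Payload 3.5 kg.
Tool frame: the origin (TCP) lies between the finger pads; the fingertips stand 17 mm ahead of it and the grasp point (between the pads) lies 2 mm behind it (ctrl.tip_reach is the distance from the TCP to the fingertips, in m); z points along the fingers, y is the direction in which the jaws open and shut (so a half turn about z gives the same grasp; the last joint's range is limited). The gripper opens to 85 mm and grips with 20 to 120 N. Pads are 22 mm wide; open, the fingers measure 114 mm over their backs; the gripper's body (76 mm by 85 mm) begins 54 mm behind the grasp point. The pads swing forward as they close: fully open they stand 13 mm farther back than shut.
Start: joints at [-1.499, 0.286, 1.577, -0, 1.279, -0.15], TCP at [0.149, -0.658, 0.248] pointing down, gripper open.
Joint ranges: [-2.77, 2.77], [-0.9, 2.22], [0.21, 2.48], [-1.53, 4.67], [0.24, 2.81], [-2.84, 2.84]. Speed limits (rad/s): [2.79, 2.79, 3.14, 3.14, 3.14, 3.14].

INTERFACE

Orientations are given as a unit quaternion [x, y, z, w].
In Python, from plant import monitor, imaging, workorder, ctrl gives the robot as it stands.
- The arm moves only by the tool send_rows, never from a script. Its argument "rows" is a list of rows, each a list of 4 numbers: the shift along the world's x, y, z normalised to -1 to 1, where 1 is 0.3 m, then the turn about the world's z normalised to -1 to 1, where 1 is 360 degrees. A call has 1 to 20 rows; each row is the pose to reach, as a shift and turn from the pose commanded when the call began, turning the shorter way round; what a row does not reach only later rows make up. A row lasts 1/8 s, in which the tool goes at most 62.5 mm and 10.7 degrees, less where a joint would pass 70% of its speed; a pose out of reach is approached as far as the arm can. A call with a number of a shift or a turn outside -1 to 1 is refused whole. A call with a gripper value outside its range is refused whole. "jaw" is the closure, from 0 (fully open) to 1 (shut), set as the call begins (left out, the last holds). The fingers move at their own pace and stop on an object; "newtons" is the grip in N (left out, the last holds). Time passes only in rows, so rows that repeat a pose let the fingers close. It gives the time, the measured TCP pose, the force and the opening at its end, in the units of the state.
- monitor.get_state(): the state, without advancing time (a new reading comes with each control period).
- imaging.read_camera(name): name is "side" or "top" or "wrist"; returns the picture (384x512x3 uint8, red, green, blue); there is no depth.
- imaging.calibration(name): a dict with "intrinsics" (3x3 intrinsics, pixels), "dist_coeffs" ([k1, k2, p1, p2, k3] as OpenCV has them; the pictures are not rectified), "cam_to_world" (4x4, takes a point from camera to world coordinates). Camera axes: x right, y up, looking along -z (the intrinsics and any distortion apply to the point x, -y, -z); pixel columns grow to the right and rows downward; lengths in m; the calibration is good to about 2 mm. A picture is of the moment at which its call begins: read the wrist's pose just before it. calibration takes no time and is no camera call; for the wrist camera it gives the pose at the moment of the call.
- workorder.sign_off(): hands the job in, once; it reports no verdict.
The state is a dict: "time": time; "qpos": joint angles; "dq": joint speeds; "joint_efforts": joint torques, N m; "eef_pos": TCP position; "tcp_rot": TCP orientation; "contact_force": force on the tool from outside, world axes, zero at the start; "wrist_torque": the same for the moment, N m; "opening": opening from 0.0 (shut) to 1.0 (fully open).
Only numpy, scipy, OpenCV 4.12 (cv2) and the standard library are available. Lean on these libraries where they do the work, as an engineer would, in place of code of your own. Each camera call takes 0.05 s, during which the arm holds its last target.

## Working session

There is one attempt and no reset: what is moved stays moved. The work goes in short steps, Python scripts to look and compute and a tool call to move; the robot and the scene stay as the last step left them, time stands still between calls to the robot, and variables do not carry over. Pictures are saved under pics/ and viewed, and the job is handed in when it is done.

Besides the shell and the picture viewer there is one more tool, called after "Request:" as name(argument=value, ...) on one line, values as JSON. send_rows: Moves the arm, as the interface text tells. Scaled input: -1 to 1 covers 0.3 m each way for a shift and 360 degrees each way for a turn. Its arguments: {"type":"object","properties":{"rows":{"type":"array"},"jaw":{"type":"number"},"newtons":{"type":"number"}},"required":["rows"]}

```bash
mkdir -p pics; ls
cat > h.py <<'E'
import numpy as np,cv2,json
from plant import monitor, imaging, workorder, ctrl
def snap(n,f):
    c=imaging.calibration(n); im=imaging.read_camera(n); cv2.imwrite(f'pics/{f}.png',cv2.cvtColor(im,cv2.COLOR_RGB2BGR)); 
    np.savez(f'pics/{f}.npz',im=im,K=np.array(c['intrinsics']),d=np.array(c['dist_coeffs'],float),T=np.array(c['cam_to_world'])); return load(f)
def load(f):
    z=np.load(f'pics/{f}.npz'); return dict(z)
def ray(v,uv):
    p=cv2.undistortPoints(np.array(uv,float).reshape(-1,1,2),v['K'],v['d']).reshape(-1,2)
    D=np.c_[p[:,0],-p[:,1],-np.ones(len(p))]@v['T'][:3,:3].T
    return v['T'][:3,3],D/np.linalg.norm(D,axis=1)[:,None]
def plane(v,uv,z):
    o,D=ray(v,uv); return o+D*((z-o[2])/D[:,2])[:,None]
def tri(v1,uv1,v2,uv2):
    o1,D1=ray(v1,[uv1]);o2,D2=ray(v2,[uv2]);a=D1[0];b=D2[0]
    s=np.linalg.lstsq(np.c_[a,-b],o2-o1,rcond=None)[0]
    p,q=o1+s[0]*a,o2+s[1]*b; return (p+q)/2,np.linalg.norm(p-q)
def proj(v,P):
    P=np.atleast_2d(P); c=(P-v['T'][:3,3])@v['T'][:3,:3]
    c=c*[1,-1,-1]; return cv2.projectPoints(c,np.zeros(3),np.zeros(3),v['K'],v['d'])[0].reshape(-1,2)
E
python3 - <<'E'
from h import *
for n in('side','top','wrist'):
    v=snap(n,n+'0'); print(n,v['T'][:3,3].round(3),(-v['T'][:3,2]).round(2))
print(monitor.get_state(),ctrl.tip_reach)
E
```

```text
pics
side [ 1.287 -1.274  1.164] [-0.42  0.71 -0.57]
top [0.33  0.018 1.394] [ 0.18 -0.01 -0.98]
wrist [ 0.224 -0.641  0.373] [-0.29 -0.06 -0.95]
{'time': 0.15, 'qpos': array([-1.49902213e+00,  2.87011749e-01,  1.57783687e+00, -7.29277960e-06,
        1.27861135e+00, -1.50005283e-01]), 'dq': array([-0.00109801, -0.00270754, -0.00576213, -0.000628  , -0.00049462,
       -0.00016367]), 'joint_efforts': array([ 6.94805585e-04, -4.06603539e+01, -2.93142039e+01, -1.38562928e-04,
        3.93947659e-03, -1.45535040e-06]), 'eef_pos': array([ 0.14846589, -0.65797734,  0.24723393]), 'tcp_rot': array([ 9.93857481e-01,  1.10663620e-01,  3.30230518e-05, -9.33080784e-04]), 'contact_force': array([ 0.2178796 , -0.79840039,  0.67702352]), 'wrist_torque': array([ 0.06704781, -0.04069563,  0.03365701]), 'opening': 0.9995842638447998} 0.017
```

View pics/side0.png

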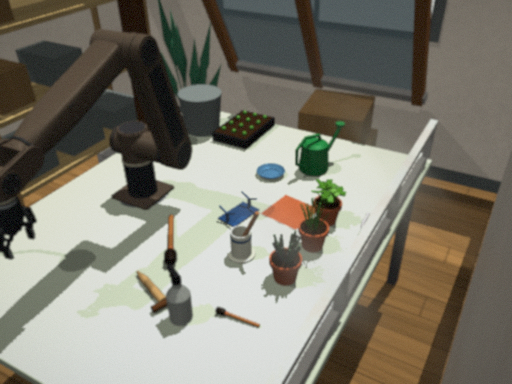

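View pics/top0.png

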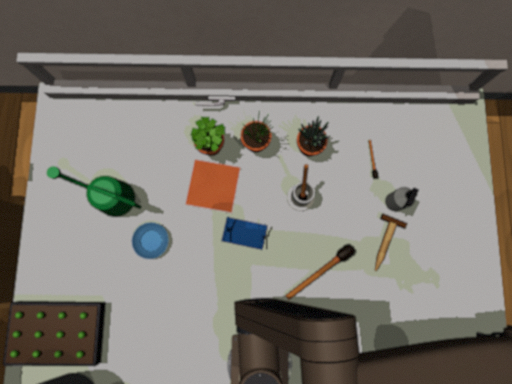

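View pics/wrist0.png

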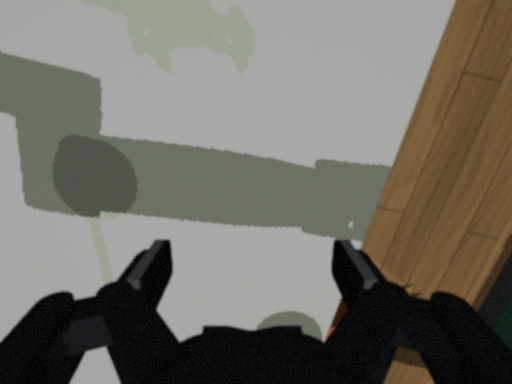

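Run:
```python
from h import *
a=cv2.imread('pics/top0.png')[110:300,170:410]; cv2.imwrite('pics/c1.png',cv2.resize(a,None,fx=3.3,fy=3.1,interpolation=cv2.INTER_CUBIC))
a=cv2.imread('pics/side0.png')[170:340,130:350]; cv2.imwrite('pics/c2.png',cv2.resize(a,None,fx=3.5,fy=3.5,interpolation=cv2.INTER_CUBIC))
```

```text
(no output)
```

View pics/c1.png

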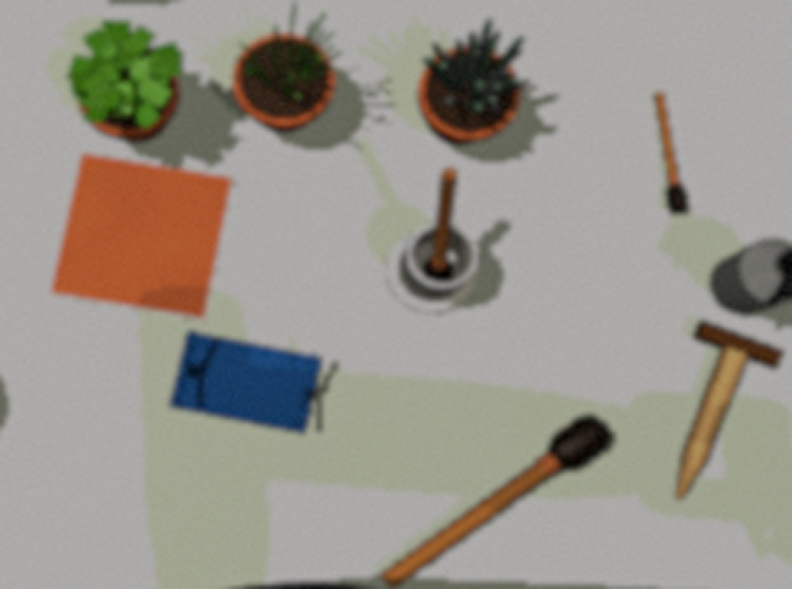

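View pics/c2.png

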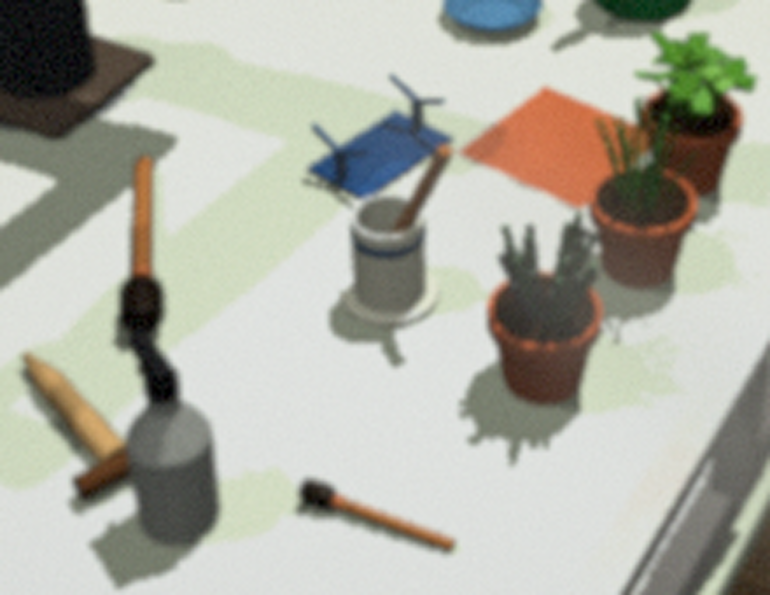

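Run:
```python
from h import *
t=load('top0');s=load('side0')
px=lambda c:(170+c[0]/3.3,110+c[1]/3.1); sx=lambda c:(130+c[0]/3.5,170+c[1]/3.5)
print('butt',tri(t,px((449,173)),s,sx((444,153))))
print('rim',plane(t,[px((441,260))],.105), plane(s,[sx((388,226))],.105))
print('rimpts',plane(t,[px((404,260)),px((478,260)),px((441,222)),px((441,297))],.105).round(3))
print('foot',plane(t,[px((386,268)),px((436,314))],.004).round(3), plane(s,[sx((342,297)),sx((440,297)),sx((390,324))],.008).round(3))
hsv=cv2.cvtColor(t['im'],cv2.COLOR_RGB2HSV)
for n,lo,hi,roi,z in(('tile',(3,150,100),(15,255,255),(180,155,245,215),0),('cradle',(100,150,40),(125,255,255),(215,210,280,255),.006)):
    m=cv2.inRange(hsv,lo,hi);M=np.zeros_like(m);x0,y0,x1,y1=roi;M[y0:y1,x0:x1]=m[y0:y1,x0:x1]
    c=max(cv2.findContours(M,0,1)[0],key=cv2.contourArea); r=cv2.minAreaRect(c); b=cv2.boxPoints(r)
    W=plane(t,b,z)[:,:2]; print(n,b.round(1).tolist(),W.round(3).tolist(),W.mean(0).round(4),[np.linalg.norm(W[i]-W[i-1]).round(3) for i in range(4)],[np.degrees(np.arctan2(*(W[i]-W[i-1])[::-1])).round(1) for i in range(4)])
# uprights
print('V', [tri(t,px(a),s,sx(b)) for a,b in (((338,363),(314,127)),((320,430),(349,200)),((215,342),(440,100)),((190,378),(393,80)))])
```

```text
butt (array([ 0.63655142, -0.13791739,  0.20021387]), np.float64(0.000545158874818687))
rim [[ 0.56358426 -0.14132836  0.105     ]] [[ 0.58316953 -0.15680635  0.105     ]]
rimpts [[ 0.563 -0.104  0.105]
 [ 0.564 -0.179  0.105]
 [ 0.606 -0.142  0.105]
 [ 0.523 -0.141  0.105]]
foot [[ 0.572 -0.093  0.004]
 [ 0.518 -0.148  0.004]] [[ 0.536 -0.175  0.008]
 [ 0.624 -0.128  0.008]
 [ 0.6   -0.187  0.008]]
tile [[186.5, 202.89999389648438], [194.3000030517578, 159.60000610351562], [238.5, 167.60000610351562], [230.60000610351562, 210.89999389648438]] [[0.544, 0.269], [0.706, 0.247], [0.678, 0.084], [0.517, 0.109]] [0.6111 0.1775] [np.float64(0.162), np.float64(0.163), np.float64(0.166), np.float64(0.163)] [np.float64(80.3), np.float64(-7.7), np.float64(-99.8), np.float64(171.1)]
cradle [[222.39999389648438, 239.6999969482422], [227.10000610351562, 217.6999969482422], [265.8999938964844, 226.10000610351562], [261.20001220703125, 248.0]] [[0.413, 0.136], [0.491, 0.121], [0.463, -0.018], [0.386, -0.002]] [0.4384 0.0591] [np.float64(0.14), np.float64(0.08), np.float64(0.142), np.float64(0.079)] [np.float64(78.7), np.float64(-10.6), np.float64(-101.4), np.float64(168.4)]
V [(array([ 0.44000182, -0.04464069,  0.10741018]), np.float64(0.02591960501707954)), (array([ 0.40710401, -0.0081831 , -0.03252745]), np.float64(0.05381332129685928)), (array([0.48562557, 0.09551502, 0.06756287]), np.float64(0.023808954535937444)), (array([0.43280272, 0.11121547, 0.07146202]), np.float64(0.006872907387724191))]
```

Run:
```python
from h import *
t=load('top0');s=load('side0')
px=lambda c:(170+c[0]/3.3,110+c[1]/3.1); sx=lambda c:(130+c[0]/3.5,170+c[1]/3.5)
def n(v,a,b):
    o,D=ray(v,[a,b]); return np.cross(D[0],D[1])
d=np.cross(n(t,px((449,173)),px((438,262))),n(s,sx((444,153)),sx((402,228)))); d/=np.linalg.norm(d); d*=np.sign(d[2])
print(d,np.degrees(np.arccos(d[2])),np.degrees(np.arctan2(d[1],d[0])))
b=np.array([.6366,-.138,.200])
for k in (0,.04,.1,.21): print(k,b-d*k)
# rays check of lower point
print(proj(t,b-d*.1),px((438,262)),proj(s,b-d*.1),sx((402,228)))
```

```text
[0.40337845 0.04068796 0.91412817] 23.917782406131096 5.759826513183172
0 [ 0.6366 -0.138   0.2   ]
0.04 [ 0.62046486 -0.13962752  0.16343487]
0.1 [ 0.59626215 -0.1420688   0.10858718]
0.21 [ 0.55189052 -0.14654447  0.00803308]
[[303.89597436 184.13088631]] (302.72727272727275, 194.51612903225805) [[246.28982576 232.52811503]] (244.85714285714286, 235.14285714285714)
```

Candidates for the brush in the top picture: a large one lying at (322,270), a small one lying at (374,158), and the one leaning in the crock at (304,180). The one in the crock is the middle-sized brush. Its measured lean is 24°, as described, so I'm going for it.

Request:
send_rows(rows=[[0.787, 0.867, 0.2, 0.24], [0.787, 0.867, 0.2, 0.24], [0.787, 0.867, 0.2, 0.24], [0.787, 0.867, 0.2, 0.24], [0.787, 0.867, 0.2, 0.24], [0.787, 0.867, 0.2, 0.24], [0.787, 0.867, 0.2, 0.24], [0.787, 0.867, 0.2, 0.24], [0.787, 0.867, 0.2, 0.24], [0.787, 0.867, 0.2, 0.24]], jaw=0, newtons=40)

```text
time: 1.4
eef_pos: [0.3845, -0.3983, 0.308]
tcp_rot: [0.65, 0.76, 0.0, -0.0]
contact_force: [-0.4, 0.3, -0.1]
opening: 1.0
```

Request:
send_rows(rows=[[0.785, 0.861, 0, 0.241], [0.785, 0.861, 0, 0.241], [0.785, 0.861, 0, 0.241], [0.785, 0.861, 0, 0.241], [0.785, 0.861, 0, 0.241], [0.785, 0.861, 0, 0.241], [0.785, 0.861, 0, 0.241], [0.785, 0.861, 0, 0.241], [0.785, 0.861, 0, 0.241], [0.785, 0.861, 0, 0.241], [0.785, 0.861, 0, 0.241]])

```text
time: 2.78
eef_pos: [0.62, -0.1403, 0.3083]
tcp_rot: [-0.05, 0.999, 0.0, -0.0]
contact_force: [-0.3, -0.2, -0.0]
opening: 1.002
```

Run:
```python
from h import *
s=monitor.get_state();print(s['time'],s['eef_pos'],s['tcp_rot'],s['contact_force'],s['qpos'])
snap('wrist','w1');snap('side','s1')
```

```text
2.775 [ 0.62001326 -0.14029816  0.30831625] [-5.00133458e-02  9.98748549e-01  2.43886719e-05 -1.94120905e-05] [-0.31098179 -0.24627824 -0.04836252] [-3.81944862e-01  1.61808059e-01  1.61432309e+00  2.86435245e-05
  1.36551719e+00 -2.05281547e+00]
```

View pics/w1.png

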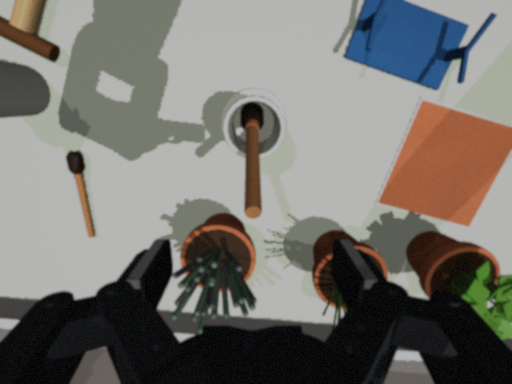

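View pics/s1.png

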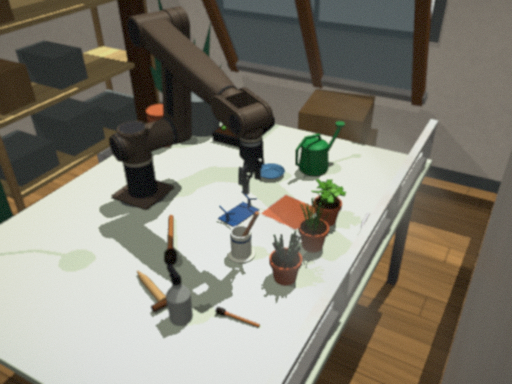

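Run:
```python
from h import *
w=load('w1');s=load('side0');t=load('top0')
print(w['T'][:3,3])
print('butt@.2',plane(w,[(254,212)],.198), 'tri top',tri(w,(254,212),t,(306.1,166)),'side',tri(w,(254,212),s,(256.6,213.4)))
print('rim',plane(w,[(255,124)],.105),plane(w,[(223,124),(287,124),(255,92),(255,157)],.105).round(3))
d=np.array([.403,.0407,.914]);
def n(v,a,b):
    o,D=ray(v,[a,b]); return np.cross(D[0],D[1])
sx=lambda c:(130+c[0]/3.5,170+c[1]/3.5)
d=np.cross(n(w,(254,210),(252,120)),n(s,sx((444,153)),sx((402,228)))); d/=np.linalg.norm(d); d*=np.sign(d[2]);print(d,np.degrees(np.arctan2(d[1],d[0])),np.degrees(np.arccos(d[2])))
hsv=cv2.cvtColor(w['im'],cv2.COLOR_RGB2HSV)
for nm,lo,hi,roi,z in(('tile',(3,130,100),(15,255,255),(370,95,512,230),0),('cradle',(100,150,40),(125,255,255),(335,0,470,95),.006)):
    m=cv2.inRange(hsv,lo,hi);M=np.zeros_like(m);x0,y0,x1,y1=roi;M[y0:y1,x0:x1]=m[y0:y1,x0:x1]
    c=max(cv2.findContours(M,0,1)[0],key=cv2.contourArea); a=cv2.approxPolyDP(c,6,True).reshape(-1,2)
    W=plane(w,a,z)[:,:2];print(nm,a.tolist(),W.round(3).tolist(),W.mean(0).round(3))
a=cv2.cvtColor(w['im'],4)
cv2.imwrite('pics/w1c.png',cv2.resize(a[0:110,330:510],None,fx=4,fy=4,interpolation=2))
cv2.imwrite('pics/w1d.png',cv2.resize(a[80:230,190:320],None,fx=4,fy=4,interpolation=2))
```

```text
[ 0.54319986 -0.1473971   0.43473151]
butt@.2 [[ 0.63926786 -0.13535768  0.198     ]] tri top (array([ 0.6317008 , -0.13619165,  0.21630602]), np.float64(0.0003243077759460771)) side (array([ 0.63667234, -0.13652633,  0.20143965]), np.float64(0.002952482977254715))
rim [[ 0.56665467 -0.14090367  0.105     ]] [[ 0.57  -0.178  0.105]
 [ 0.563 -0.104  0.105]
 [ 0.531 -0.145  0.105]
 [ 0.605 -0.137  0.105]]
[0.40177172 0.04973116 0.91438848] 7.056160419756816 23.880967867199043
tile [[423, 102], [380, 201], [467, 224], [511, 147], [511, 129]] [[0.516, 0.11], [0.679, 0.084], [0.705, 0.245], [0.568, 0.27], [0.541, 0.259]] [0.602 0.194]
cradle [[366, 0], [346, 56], [437, 87], [451, 58], [445, 56], [458, 49], [466, 26], [402, 0]] [[0.396, -0.007], [0.467, -0.02], [0.494, 0.121], [0.454, 0.13], [0.452, 0.12], [0.441, 0.136], [0.412, 0.138], [0.391, 0.041]] [0.438 0.082]
```

View pics/w1c.png

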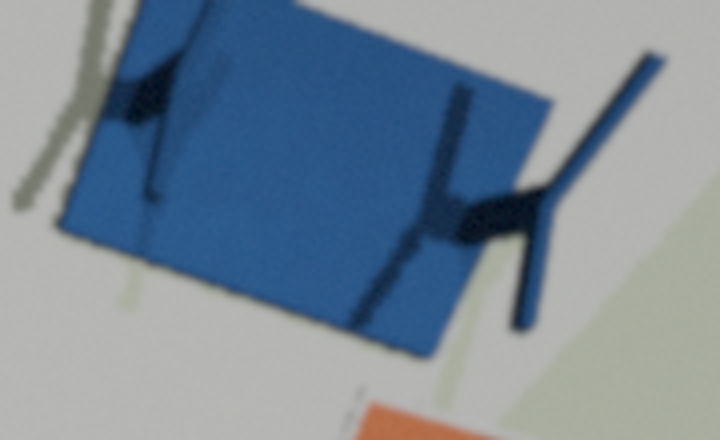

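View pics/w1d.png

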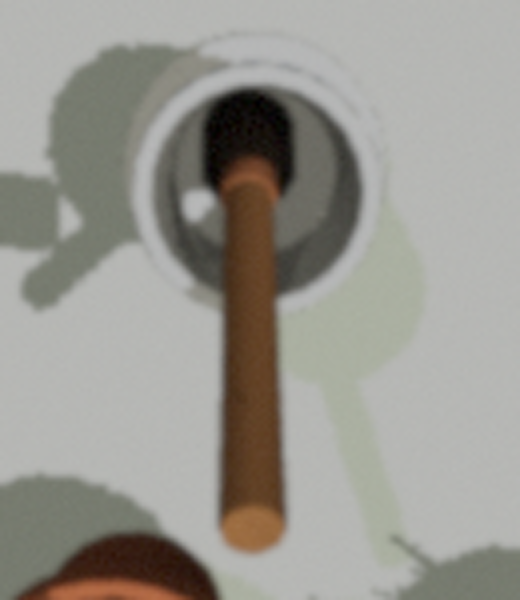

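Request:
send_rows(rows=[[0, 0, -0.2, 0], [0, 0, -0.4, 0], [0, 0, -0.487, 0], [0, 0, -0.487, 0], [0, 0, -0.487, 0]])

```text
time: 3.5
eef_pos: [0.6212, -0.1405, 0.1642]
tcp_rot: [-0.051, 0.999, -0.001, 0.001]
contact_force: [-1.2, -0.8, 1.0]
opening: 1.002
```

Request:
send_rows(rows=[[0, 0, 0, 0], [0, 0, 0, 0], [0, 0, 0, 0], [0, 0, 0, 0], [0, 0, 0, 0], [0, 0, 0, 0]], jaw=1, newtons=40)

```text
time: 4.25
eef_pos: [0.6203, -0.1401, 0.1625]
tcp_rot: [-0.051, 0.999, -0.0, 0.0]
contact_force: [1.1, -0.7, 1.1]
opening: 0.179
```

Run:
```python
from h import *
s=monitor.get_state();print(s['time'],s['eef_pos'],s['contact_force'],s['wrist_torque'],s['opening'])
w=load('w1')
print(plane(w,[(330+545/4,51.5)],.045),plane(w,[(330+660/4,55/4),(330+522/4,325/4)],.064))
v=snap('wrist','w2')
```

```text
4.25 [ 0.62028278 -0.14011869  0.16249414] [ 1.11466343 -0.66965031  1.05502898] [0.03565906 0.00372737 0.00996968] 0.1786020863646726
[[0.45239814 0.12175063 0.045     ]] [[0.41374625 0.12937794 0.064     ]
 [0.49072066 0.11263639 0.064     ]]
```

View pics/w2.png

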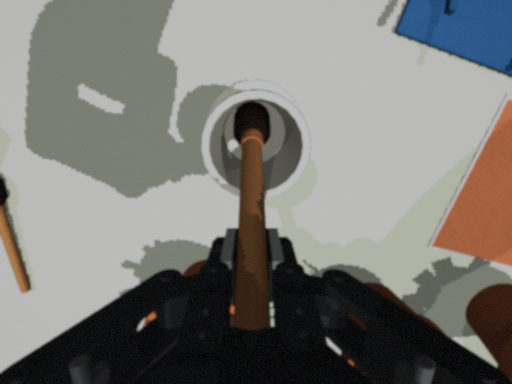

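Request:
send_rows(rows=[[0.04, 0.005, 0.09, 0], [0.08, 0.01, 0.18, 0], [0.12, 0.014, 0.27, 0], [0.16, 0.018, 0.36, 0], [0.16, 0.018, 0.46, 0], [0.16, 0.018, 0.56, 0], [0.16, 0.018, 0.6, 0], [0.16, 0.018, 0.6, 0], [0.16, 0.018, 0.6, 0]])

```text
time: 5.42
eef_pos: [0.6675, -0.1345, 0.34]
tcp_rot: [-0.051, 0.999, 0.001, -0.002]
contact_force: [0.6, -0.0, -1.6]
opening: 0.179
```

Run:
```python
from h import *
s=monitor.get_state();print(s['time'],s['eef_pos'],s['contact_force'],s['opening'])
v=snap('wrist','w3');snap('side','s3')
```

```text
5.425 [ 0.66753058 -0.13447718  0.33997486] [ 0.59242744 -0.01172933 -1.58927191] 0.17870984707849782
```

View pics/w3.png

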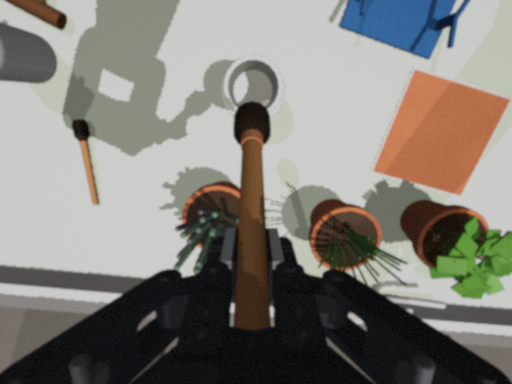

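View pics/s3.png

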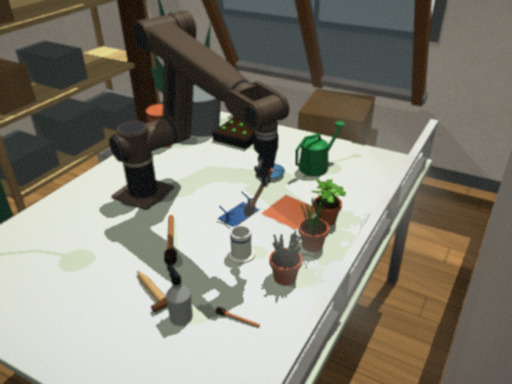

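Request:
send_rows(rows=[[-0.364, 0.972, 0, -0.298], [-0.364, 0.972, 0, -0.298], [-0.364, 0.972, 0, -0.298], [-0.364, 0.972, 0, -0.298], [-0.364, 0.972, 0, -0.298], [-0.364, 0.972, 0, -0.298], [-0.364, 0.972, 0, -0.298], [-0.364, 0.972, 0, -0.298], [-0.364, 0.972, 0, -0.298], [-0.364, 0.972, 0, -0.298], [-0.364, 0.972, 0, -0.298], [-0.364, 0.972, 0, -0.298], [-0.364, 0.972, 0, -0.298]])

```text
time: 7.15
eef_pos: [0.5589, 0.157, 0.342]
tcp_rot: [0.773, 0.634, -0.0, -0.0]
contact_force: [-0.4, 0.2, 0.4]
opening: 0.172
```

Run:
```python
from h import *
s=monitor.get_state();print(s['time'],s['eef_pos'],s['tcp_rot'],s['contact_force'],s['opening'],s['qpos'])
snap('side','s4');snap('top','t4')
```

```text
7.15 [0.5588517 0.1569564 0.3420136] [ 7.73433840e-01  6.33877007e-01 -1.61074861e-04 -9.22915313e-05] [-0.42471661  0.19823014  0.42906875] 0.1720268122499142 [ 9.91008774e-02  2.09904801e-02  1.70507819e+00 -2.52130916e-05
  1.41589443e+00  2.96789675e-01]
```

View pics/s4.png

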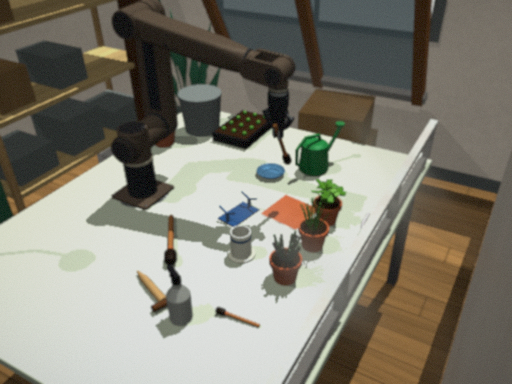

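View pics/t4.png

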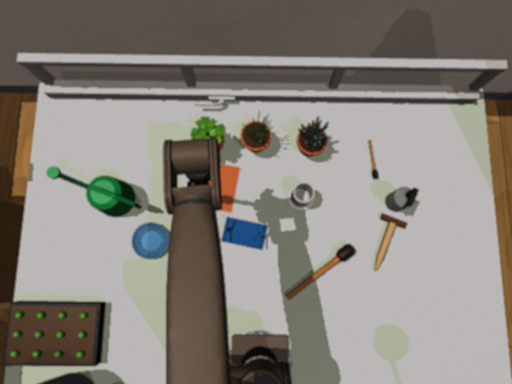

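```bash
cat >> h.py <<'E'
U=np.array([.199,.980,0])   # cradle y axis
def inplane(v,uv,tcp,h=U):
    nrm=np.cross(h,[0,0,1]); o,D=ray(v,[uv]); p=o+D[0]*(((tcp-o)@nrm)/(D[0]@nrm)); r=p-tcp
    return p.round(4),'along',round(float(r@h),4),'dz',round(float(r[2]),4)
E
python3 - <<'E'
from h import *
v=load('s4'); tcp=monitor.get_state()['eef_pos']
a=cv2.cvtColor(v['im'],4); cv2.imwrite('pics/s4c.png',cv2.resize(a[100:180,240:320],None,fx=8,fy=7,interpolation=2))
for u in ((287,161),(281,140),(285,155)): print(inplane(v,u,tcp))
print(proj(v,tcp))
E
```

```text
(array([0.5713, 0.2178, 0.2002]), 'along', 0.0621, 'dz', -0.142)
(array([0.5633, 0.1785, 0.3077]), 'along', 0.022, 'dz', -0.0344)
(array([0.5685, 0.2045, 0.2328]), 'along', 0.0485, 'dz', -0.1094)
[[277.37352553 133.74638552]]
```

View pics/s4c.png

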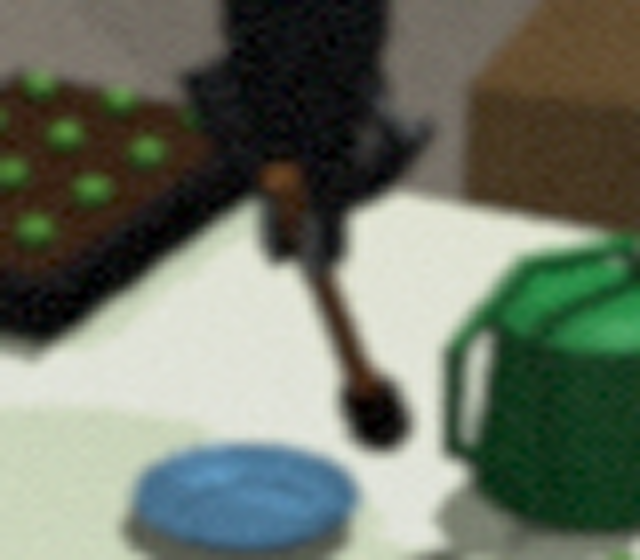

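Request:
send_rows(rows=[[0, 0, -0.2, 0], [0, 0, -0.4, 0], [0, 0, -0.55, 0], [0, 0, -0.58, 0], [0, 0, -0.607, 0], [0, 0, -0.607, 0]])

```text
time: 8.0
eef_pos: [0.5601, 0.1571, 0.162]
tcp_rot: [0.774, 0.633, 0.001, 0.001]
contact_force: [-0.6, -0.3, -0.6]
opening: 0.178
```

Request:
send_rows(rows=[[-0.01, -0.049, -0.025, 0], [-0.02, -0.098, -0.05, 0], [-0.028, -0.138, -0.078, 0], [-0.036, -0.178, -0.106, 0], [-0.043, -0.213, -0.141, 0], [-0.05, -0.248, -0.176, 0], [-0.05, -0.248, -0.176, 0]])

```text
time: 8.88
eef_pos: [0.5449, 0.0802, 0.1087]
tcp_rot: [0.775, 0.633, 0.001, 0.001]
contact_force: [-1.2, -3.3, 3.8]
opening: 0.179
```

Run:
```python
from h import *
s=monitor.get_state();print(s['time'],s['eef_pos'],s['contact_force'],s['opening'])
v=snap('side','s5');a=cv2.cvtColor(v['im'],4); cv2.imwrite('pics/s5c.png',cv2.resize(a[120:240,220:340],None,fx=5,fy=5,interpolation=2))
```

```text
8.875 [0.54486751 0.08023826 0.10874104] [-1.20493304 -3.28553798  3.76920974] 0.17861179588211265
```

View pics/s5c.png

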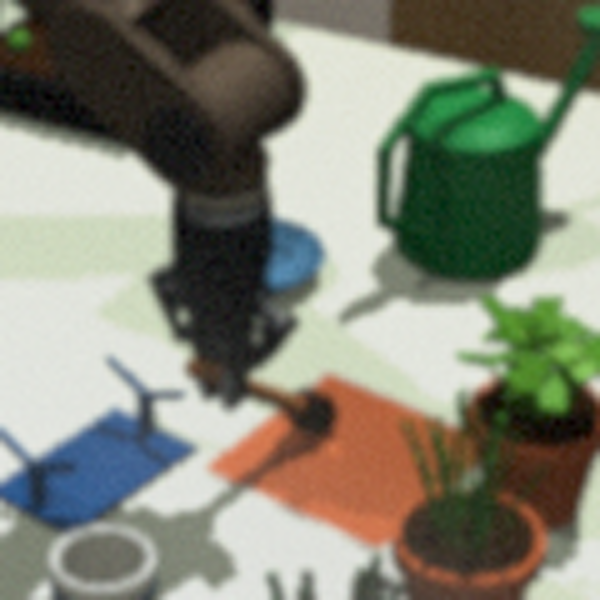

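Pivoting on the ledge works: the brush is now about 55° from vertical, with its head at crop (315,412). I'll continue to about 75°, then lift.

Request:
send_rows(rows=[[-0.006, -0.029, -0.04, 0], [-0.012, -0.057, -0.08, 0], [-0.016, -0.078, -0.125, 0], [-0.02, -0.099, -0.17, 0], [-0.02, -0.099, -0.17, 0], [-0.02, -0.099, 0.0, 0], [-0.02, -0.099, 0.2, 0], [-0.02, -0.099, 0.35, 0], [-0.02, -0.099, 0.35, 0]])

```text
time: 10.05
eef_pos: [0.5399, 0.0532, 0.2167]
tcp_rot: [0.773, 0.634, 0.003, 0.003]
contact_force: [0.8, -0.8, -0.7]
opening: 0.173
```

Run:
```python
from h import *
s=monitor.get_state();print(s['time'],s['eef_pos'],s['contact_force'],s['opening'])
v=snap('side','s6');a=cv2.cvtColor(v['im'],4); cv2.imwrite('pics/s6c.png',cv2.resize(a[100:220,210:330],None,fx=5,fy=5,interpolation=2))
```

```text
10.05 [0.53987792 0.05324789 0.21666779] [ 0.75478201 -0.84240838 -0.69820319] 0.1726702485332478
```

View pics/s6c.png

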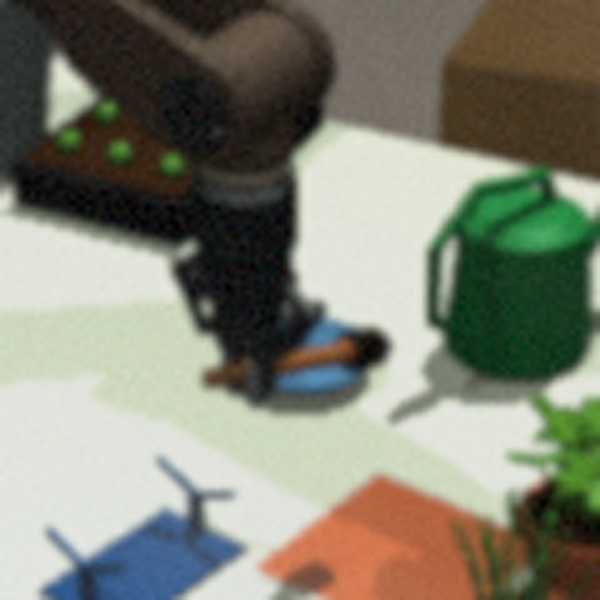

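Run:
```python
from h import *
v=load('s6'); tcp=monitor.get_state()['eef_pos']
for c in ((205,379),(270,360),(340,350),(375,346)): print(inplane(v,(210+c[0]/5,100+c[1]/5),tcp))
```

```text
(array([0.5297, 0.0114, 0.2342]), 'along', -0.0428, 'dz', 0.0207)
(array([0.544 , 0.0819, 0.2161]), 'along', 0.0292, 'dz', 0.0025)
(array([0.5605, 0.1631, 0.1858]), 'along', 0.112, 'dz', -0.0277)
(array([0.5692, 0.206 , 0.1689]), 'along', 0.1558, 'dz', -0.0446)
```

Request:
send_rows(rows=[[-0.15, -0.02, -0.1, 0], [-0.3, -0.037, -0.2, 0], [-0.342, -0.037, -0.25, 0], [-0.342, -0.037, -0.25, 0], [-0.342, -0.037, -0.25, 0]])

```text
time: 10.72
eef_pos: [0.4357, 0.0418, 0.1372]
tcp_rot: [0.774, 0.633, -0.0, -0.0]
contact_force: [0.1, 0.2, -1.0]
opening: 0.172
```

Run:
```python
from h import *
s=monitor.get_state();print(s['time'],s['eef_pos'],s['tcp_rot'],s['contact_force'],s['opening'],s['qpos'])
v=snap('side','s7');a=cv2.cvtColor(v['im'],4); cv2.imwrite('pics/s7c.png',cv2.resize(a[130:250,190:310],None,fx=5,fy=5,interpolation=2))
snap('wrist','w7')
```

```text
10.725 [0.43573945 0.04183383 0.13715932] [ 7.73825604e-01  6.33398683e-01 -1.16356578e-04 -1.71757845e-04] [ 0.13683572  0.17341834 -0.9968423 ] 0.17245068219717347 [-1.36913246e-01 -1.25548995e-01  2.23289868e+00  7.33263996e-05
  1.03465307e+00  6.19707534e-02]
```

View pics/s7c.png

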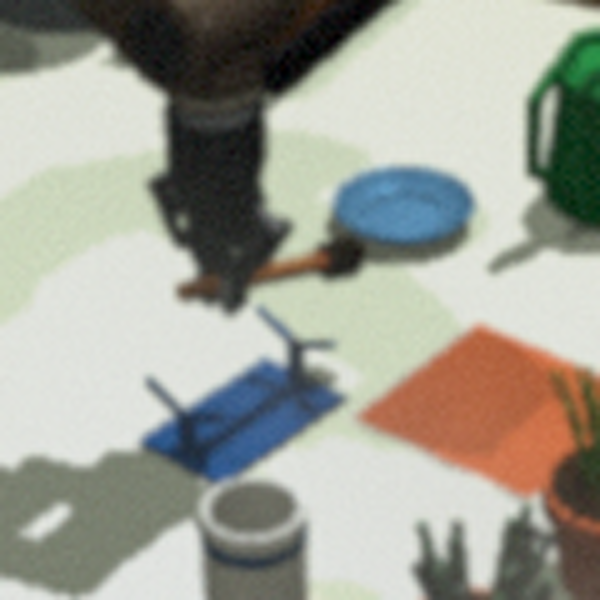

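View pics/w7.png

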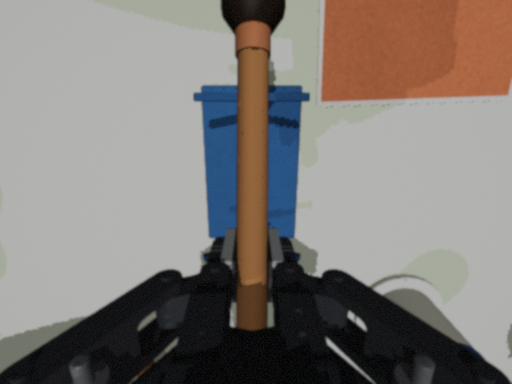

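Request:
send_rows(rows=[[0, 0, -0.1, 0], [0, 0, -0.18, 0], [0, 0, -0.22, 0], [0, 0, -0.25, 0], [0, 0, -0.28, 0], [0, 0, -0.31, 0], [0, 0, -0.34, 0], [0, 0, -0.345, 0], [0, 0, -0.345, 0]])

```text
time: 11.95
eef_pos: [0.4367, 0.042, 0.0407]
tcp_rot: [0.773, 0.634, -0.002, -0.002]
contact_force: [-24.8, 2.9, 56.9]
opening: 0.174
```

Run:
```python
from h import *
s=monitor.get_state();print(s['time'],s['eef_pos'],s['tcp_rot'],s['contact_force'],s['opening'])
v=snap('side','s8');a=cv2.cvtColor(v['im'],4); cv2.imwrite('pics/s8c.png',cv2.resize(a[130:250,190:310],None,fx=5,fy=5,interpolation=2))
snap('wrist','w8')
```

```text
11.95 [0.43674683 0.04204991 0.04067046] [ 0.77348446  0.63380964 -0.00188008 -0.00189844] [-24.79779736   2.94620966  56.93054349] 0.17357263870312345
```

View pics/s8c.png

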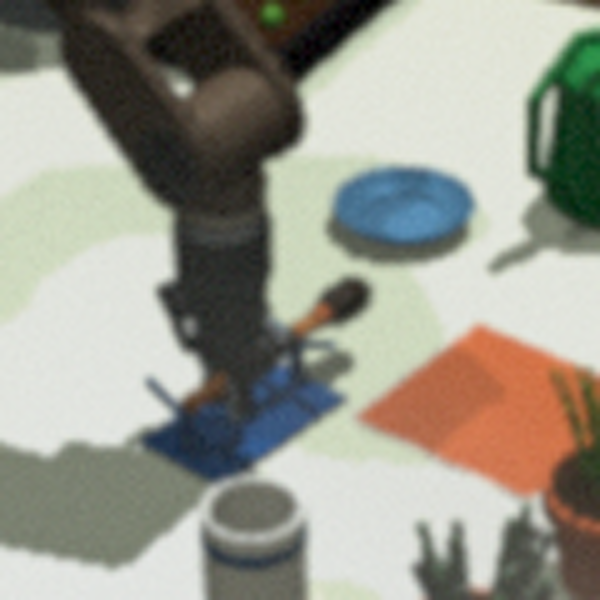

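View pics/w8.png

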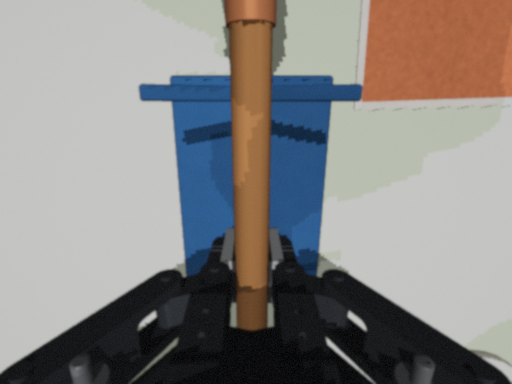

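Request:
send_rows(rows=[[0, 0, 0.03, 0], [0, 0, 0.03, 0]])

```text
time: 12.3
eef_pos: [0.4357, 0.0419, 0.0431]
tcp_rot: [0.774, 0.633, 0.001, 0.001]
contact_force: [-1.2, 0.4, -1.9]
opening: 0.174
```

Run:
```python
from h import *
s=monitor.get_state();print(s['time'],s['eef_pos'],s['contact_force'],s['wrist_torque'],s['opening'])
v=load('s8'); tcp=s['eef_pos']
for c in ((190,407),(300,330),(330,310),(350,297)): print(inplane(v,(190+c[0]/5,130+c[1]/5),tcp))
c=np.array([.439,.059,0])
for k in (-.064,.064):
  print(proj(v,[c+U*k+[0,0,.045]]), (proj(v,[c+U*k+[0,0,.045]])-[190,130])*5)
w=load('w8'); print(proj(w,[c+U*.064+[0,0,.045],c-U*.064+[0,0,.045]]))
```

```text
12.3 [0.43574467 0.04187232 0.04312986] [-1.23040238  0.43492739 -1.88257971] [-0.04418459  0.02721503 -0.00723992] 0.17404722566689168
(array([0.4279, 0.0032, 0.0469]), 'along', -0.0394, 'dz', 0.0038)
(array([0.4535, 0.1293, 0.0514]), 'along', 0.0892, 'dz', 0.0083)
(array([0.4608, 0.1654, 0.0517]), 'along', 0.1261, 'dz', 0.0086)
(array([0.4658, 0.19  , 0.0516]), 'along', 0.1511, 'dz', 0.0085)
[[226.70775226 212.62414535]] [[183.53876128 413.12072674]]
[[248.71005812 198.14360996]] [[293.5502906  340.71804982]]
[[249.85813373  94.30182484]
 [249.55233452 335.82054181]]
```

Request:
send_rows(rows=[[0.003, 0.013, 0.01, 0], [0.006, 0.029, 0.01, 0], [0.006, 0.029, 0.01, 0], [0.006, 0.029, 0.0, 0], [0.006, 0.029, -0.01, 0], [0.006, 0.029, -0.01, 0]])

```text
time: 13.05
eef_pos: [0.4375, 0.0504, 0.04]
tcp_rot: [0.774, 0.633, 0.0, 0.0]
contact_force: [-1.1, 0.0, 2.9]
opening: 0.171
```

Run:
```python
from h import *
s=monitor.get_state();print(s['time'],s['eef_pos'],s['contact_force'],s['opening'])
v=snap('side','s9');a=cv2.cvtColor(v['im'],4); cv2.imwrite('pics/s9c.png',cv2.resize(a[160:220,200:280],None,fx=9,fy=9,interpolation=2))
snap('wrist','w9')
```

```text
13.05 [0.43752444 0.05039414 0.0400177 ] [-1.12052578  0.01363224  2.94026452] 0.17137575493023666
```

View pics/s9c.png

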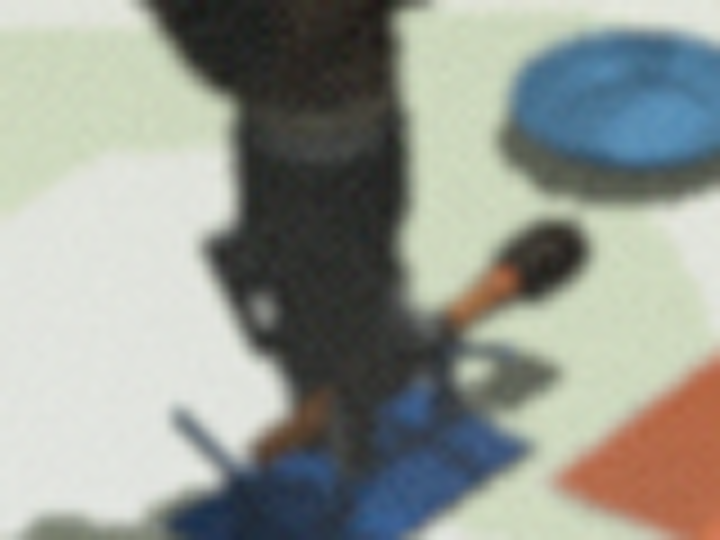

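View pics/w9.png

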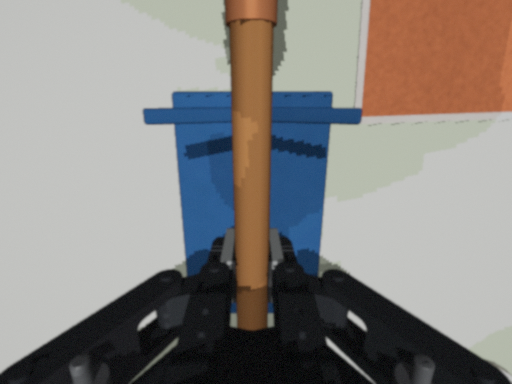

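Request:
send_rows(rows=[[0, 0, -0.015, 0], [0, 0, -0.03, 0], [0, 0, -0.035, 0], [0, 0, -0.035, 0]])

```text
time: 13.65
eef_pos: [0.4376, 0.0506, 0.0294]
tcp_rot: [0.774, 0.633, 0.001, 0.0]
contact_force: [1.4, 1.4, 4.9]
opening: 0.172
```

Run:
```python
from h import *
s=monitor.get_state();print(s['time'],s['eef_pos'],s['contact_force'],s['opening'])
v=snap('side','s10');a=cv2.cvtColor(v['im'],4); cv2.imwrite('pics/s10c.png',cv2.resize(a[160:220,200:280],None,fx=9,fy=9,interpolation=2))
```

```text
13.65 [0.43761385 0.05057289 0.02943059] [1.35563524 1.37353226 4.87717739] 0.17191103074813247
```

View pics/s10c.png

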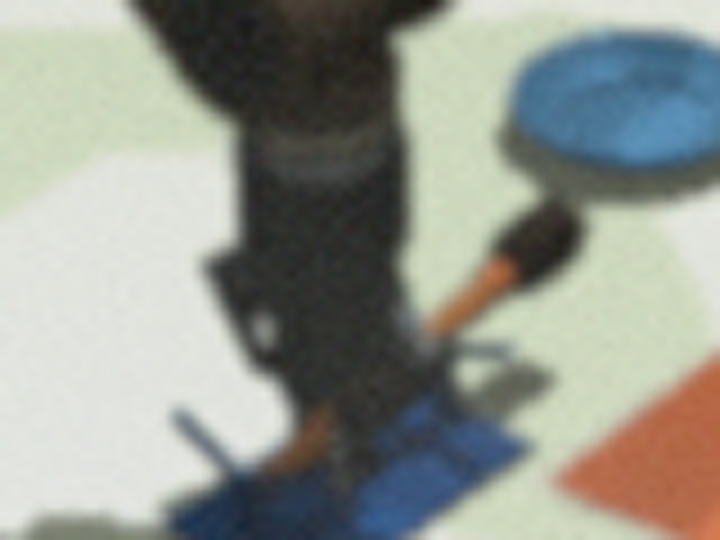

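Run:
```python
from h import *
v=load('s10'); tcp=monitor.get_state()['eef_pos']
for c in ((265,468),(430,335),(505,268),(545,235)): print(inplane(v,(200+c[0]/9,160+c[1]/9),tcp))
```

```text
(array([0.4295, 0.0106, 0.0399]), 'along', -0.0408, 'dz', 0.0104)
(array([0.4509, 0.116 , 0.0526]), 'along', 0.0668, 'dz', 0.0232)
(array([0.4611, 0.1662, 0.0622]), 'along', 0.118, 'dz', 0.0327)
(array([0.4666, 0.1935, 0.066 ]), 'along', 0.1458, 'dz', 0.0365)
```

Request:
send_rows(rows=[[0, 0, 0, 0], [0, 0, 0, 0], [0, 0, 0, 0], [0, 0, 0.1, 0], [0, 0, 0.25, 0], [0, 0, 0.45, 0], [0, 0, 0.6, 0], [0, 0, 0.6, 0]], jaw=0.3)

```text
time: 14.7
eef_pos: [0.4395, 0.0502, 0.2139]
tcp_rot: [0.774, 0.633, 0.003, 0.003]
contact_force: [-0.4, 0.0, -0.0]
opening: 0.701
```

Run:
```python
from h import *
s=monitor.get_state();print(s['time'],s['eef_pos'],s['contact_force'],s['opening'])
v=snap('side','s11');a=cv2.cvtColor(v['im'],4); cv2.imwrite('pics/s11c.png',cv2.resize(a[160:220,200:280],None,fx=9,fy=9,interpolation=2))
snap('wrist','w11')
```

```text
14.7 [0.43950267 0.05015256 0.21386373] [-0.43547326  0.0454388  -0.01952669] 0.7013998279888997
```

View pics/s11c.png

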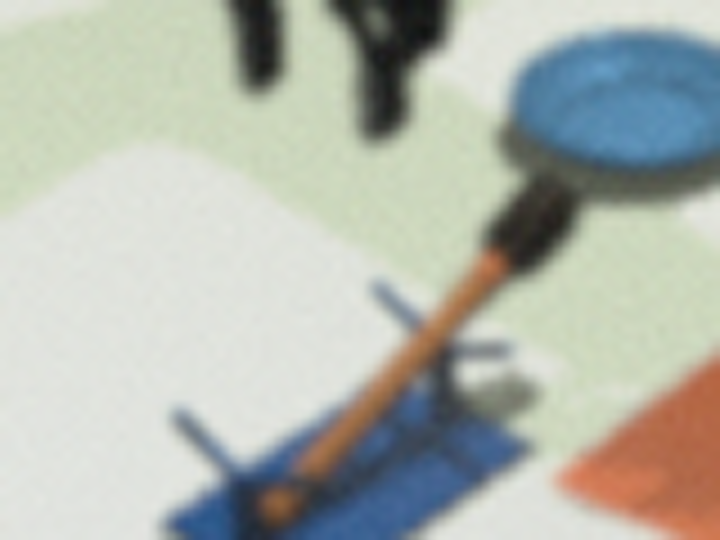

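View pics/w11.png

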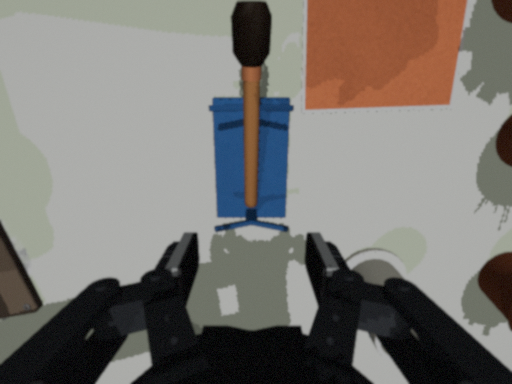

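Run:
```python
from h import *
v=load('s11');w=load('w11'); P=np.array([.4385,.0585,.03])
pc=lambda c:(200+c[0]/9,160+c[1]/9)
for c in ((275,503),(440,325),(494,262),(535,220),(557,193)): print(inplane(v,pc(c),P), )
print(tri(w,(252,67),v,pc((496,262))),tri(w,(251,35),v,pc((532,222))))
print(plane(w,[(251,204)],.018))
```

```text
(array([0.4299, 0.0163, 0.0175]), 'along', -0.0431, 'dz', -0.0125)
(array([0.4517, 0.1236, 0.0538]), 'along', 0.0664, 'dz', 0.0238)
(array([0.4591, 0.1599, 0.0685]), 'along', 0.1034, 'dz', 0.0385)
(array([0.4647, 0.1877, 0.0768]), 'along', 0.1319, 'dz', 0.0468)
(array([0.4678, 0.2028, 0.0836]), 'along', 0.1473, 'dz', 0.0536)
(array([0.46078086, 0.15667532, 0.07077576]), np.float64(0.0020438575203472575)) (array([0.46517769, 0.18058678, 0.07950332]), np.float64(0.003575501374848385))
[[0.42945175 0.0090663  0.018     ]]
```

Request:
send_rows(rows=[[0.044, 0.217, 0, 0], [0.088, 0.435, 0, 0], [0.088, 0.435, -0.15, 0], [0.088, 0.435, -0.3, 0], [0.088, 0.435, -0.43, 0], [0.088, 0.435, -0.451, 0], [0.088, 0.435, -0.451, 0], [0.088, 0.435, -0.451, 0]], jaw=0)

```text
time: 15.8
eef_pos: [0.4648, 0.1811, 0.0756]
tcp_rot: [0.774, 0.633, 0.001, 0.001]
contact_force: [0.1, -0.5, 0.7]
opening: 1.0
```

Run:
```python
from h import *
s=monitor.get_state();print(s['time'],s['eef_pos'],s['contact_force'],s['opening'])
v=snap('side','s12');a=cv2.cvtColor(v['im'],4); cv2.imwrite('pics/s12c.png',cv2.resize(a[150:220,200:290],None,fx=8,fy=8,interpolation=2))
snap('wrist','w12')
```

```text
15.8 [0.46478765 0.18108534 0.0756225 ] [ 0.13029341 -0.51978453  0.72351646] 0.9999232076904122
```

View pics/s12c.png

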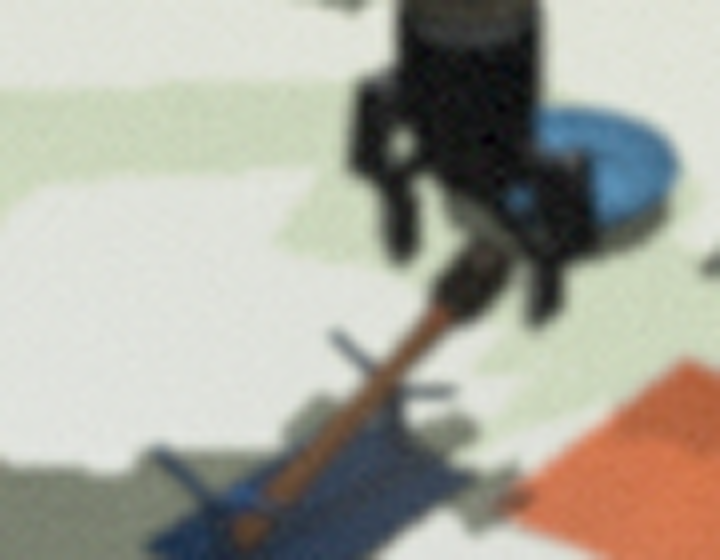

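View pics/w12.png

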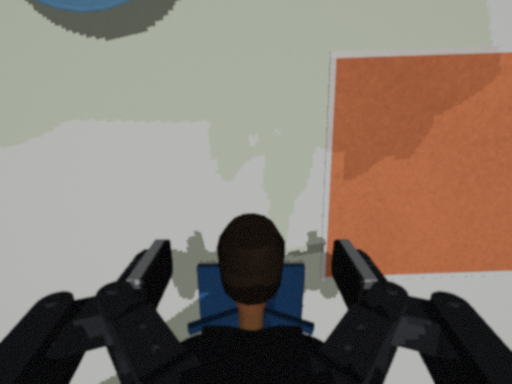

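Request:
send_rows(rows=[[0, 0, 0, 0], [0, 0, 0, 0], [0, 0, 0, 0], [0, 0, 0, 0], [0, 0, 0, 0], [0, 0, 0, 0]], jaw=1, newtons=40)

```text
time: 16.65
eef_pos: [0.4635, 0.1809, 0.074]
tcp_rot: [0.774, 0.633, -0.0, 0.0]
contact_force: [-0.0, -0.4, 1.3]
opening: 0.377
```

Run:
```python
from h import *
s=monitor.get_state();print(s['time'],s['eef_pos'],s['contact_force'],s['opening'])
v=snap('side','s13');a=cv2.cvtColor(v['im'],4); cv2.imwrite('pics/s13c.png',cv2.resize(a[150:220,200:290],None,fx=8,fy=8,interpolation=2))
v=snap('wrist','w13')
```

```text
16.65 [0.46352888 0.18093291 0.07404765] [-0.00795882 -0.37011048  1.26980732] 0.3773242516918902
```

View pics/s13c.png

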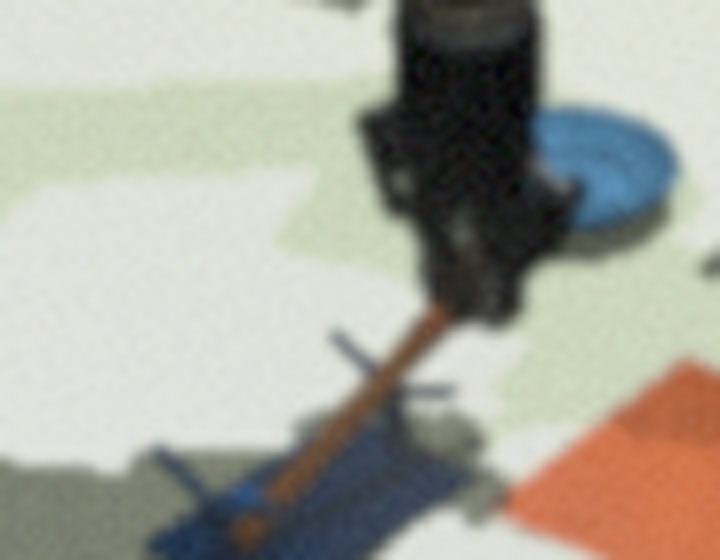

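View pics/w13.png

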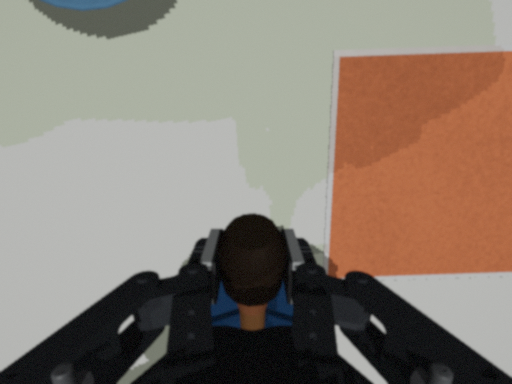

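Request:
send_rows(rows=[[-0.004, -0.02, 0, 0], [-0.007, -0.033, 0, 0], [-0.007, -0.033, 0, 0]], newtons=25)

```text
time: 17.12
eef_pos: [0.4631, 0.1733, 0.0756]
tcp_rot: [0.775, 0.632, 0.004, -0.001]
contact_force: [1.4, 10.1, 3.6]
opening: 0.377
```

Request:
send_rows(rows=[[-0.001, -0.006, 0, 0], [-0.001, -0.006, 0, 0]])

```text
time: 17.38
eef_pos: [0.4635, 0.1728, 0.0763]
tcp_rot: [0.776, 0.631, 0.006, -0.002]
contact_force: [1.4, 14.8, 3.5]
opening: 0.381
```

Request:
send_rows(rows=[[-0.002, -0.012, 0.052, 0], [-0.007, -0.034, 0.098, 0], [-0.012, -0.061, 0.142, 0], [-0.019, -0.091, 0.183, 0], [-0.019, -0.091, 0.183, 0]])

```text
time: 18.0
eef_pos: [0.4572, 0.1429, 0.131]
tcp_rot: [0.775, 0.633, 0.004, 0.0]
contact_force: [2.0, 4.9, 3.0]
opening: 0.379
```

Run:
```python
from h import *
s=monitor.get_state();print(s['time'],s['eef_pos'],s['contact_force'],s['opening'])
v=snap('side','s14');a=cv2.cvtColor(v['im'],4); cv2.imwrite('pics/s14c.png',cv2.resize(a[140:220,200:290],None,fx=8,fy=7,interpolation=2))
```

```text
18.0 [0.45721483 0.14288075 0.13103349] [2.0366827  4.85853531 3.04424782] 0.37901932079529627
```

View pics/s14c.png

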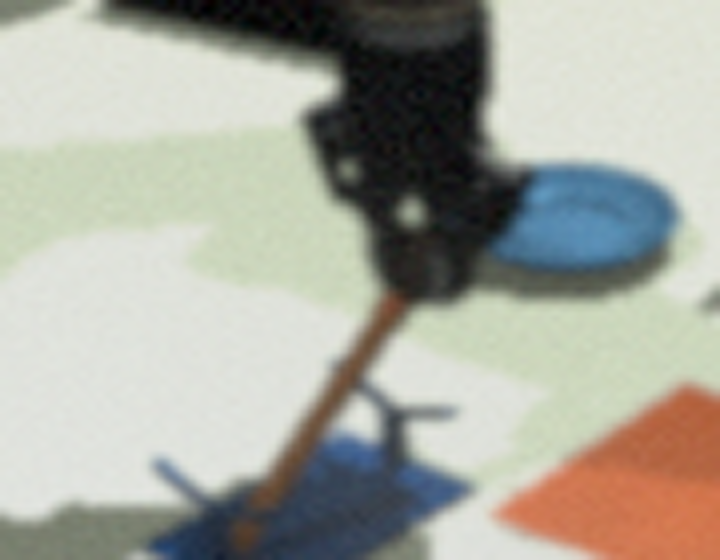

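Request:
send_rows(rows=[[-0.007, -0.033, 0.038, 0], [-0.014, -0.071, 0.072, 0], [-0.023, -0.111, 0.103, 0], [-0.031, -0.154, 0.13, 0], [-0.031, -0.154, 0.13, 0]])

```text
time: 18.68
eef_pos: [0.4465, 0.0948, 0.1689]
tcp_rot: [0.774, 0.633, 0.001, 0.001]
contact_force: [0.3, 3.9, 5.5]
opening: 0.381
```

Request:
send_rows(rows=[[-0.01, -0.046, 0.023, 0], [-0.019, -0.094, 0.041, 0], [-0.029, -0.143, 0.055, 0], [-0.029, -0.143, 0.055, 0]])

```text
time: 19.18
eef_pos: [0.4379, 0.052, 0.1855]
tcp_rot: [0.774, 0.633, 0.0, 0.001]
contact_force: [0.3, 3.4, 6.4]
opening: 0.378
```

Run:
```python
from h import *
s=monitor.get_state();print(s['time'],s['eef_pos'],s['contact_force'],s['opening'])
v=snap('side','s15');a=cv2.cvtColor(v['im'],4); cv2.imwrite('pics/s15c.png',cv2.resize(a[130:220,190:280],None,fx=7,fy=6.6,interpolation=2))
```

```text
19.175 [0.43792154 0.05200792 0.18545282] [0.284983   3.35066356 6.39493113] 0.37784643139391205
```

View pics/s15c.png

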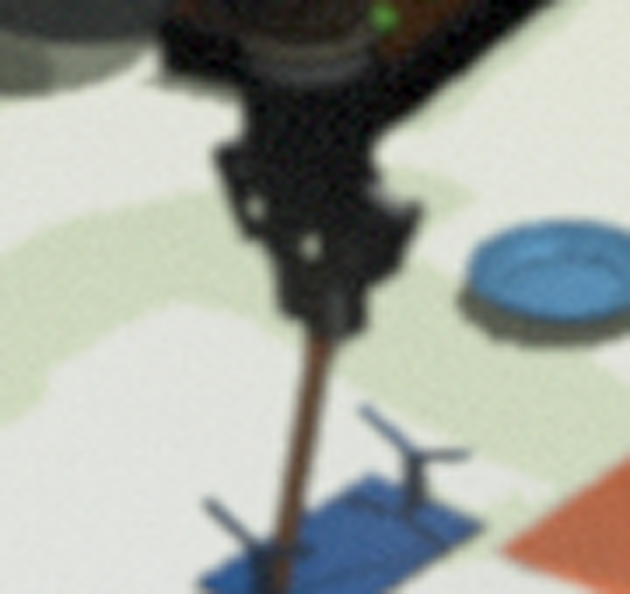

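Request:
send_rows(rows=[[0, 0, 0.12, 0], [0, 0, 0.3, 0], [0, 0, 0.467, 0], [0.1, -0.12, 0.5, 0], [0.23, -0.276, 0.5, 0], [0.36, -0.432, 0.5, 0], [0.449, -0.54, 0.5, 0], [0.449, -0.54, 0.5, 0], [0.449, -0.54, 0.5, 0]], newtons=40)

```text
time: 20.35
eef_pos: [0.5709, -0.1091, 0.3324]
tcp_rot: [0.774, 0.633, -0.002, -0.002]
contact_force: [0.1, 0.4, -1.7]
opening: 0.376
```

Run:
```python
from h import *
s=monitor.get_state();print(s['time'],s['eef_pos'],s['tcp_rot'],s['contact_force'],s['opening'])
v=snap('side','s16');a=cv2.cvtColor(v['im'],4); cv2.imwrite('pics/s16c.png',cv2.resize(a[130:270,190:310],None,fx=5,fy=4.2,interpolation=2))
v=snap('top','t16');a=cv2.cvtColor(v['im'],4); cv2.imwrite('pics/t16c.png',cv2.resize(a[140:240,240:360],None,fx=5,fy=5,interpolation=2))
snap('wrist','w16')
```

```text
20.35 [ 0.57092929 -0.10912618  0.33242003] [ 0.77397304  0.63321404 -0.00171415 -0.00166445] [ 0.10976738  0.42203695 -1.69168477] 0.37605370909860425
```

View pics/s16.png

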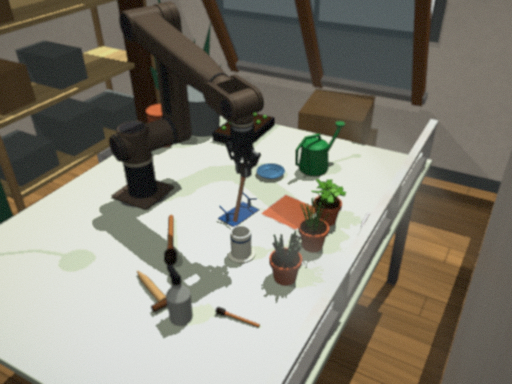

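View pics/t16c.png

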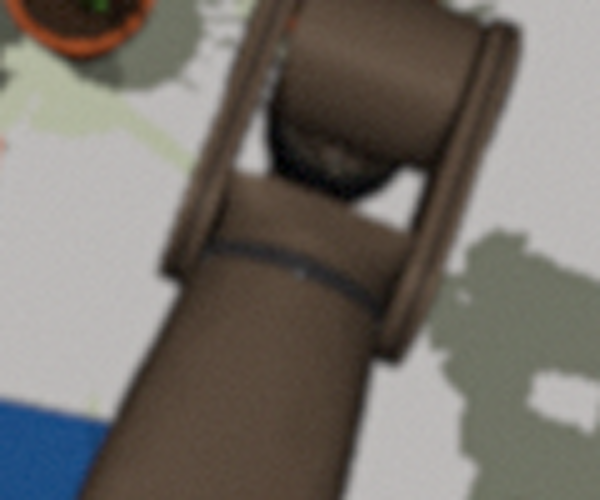

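View pics/w16.png

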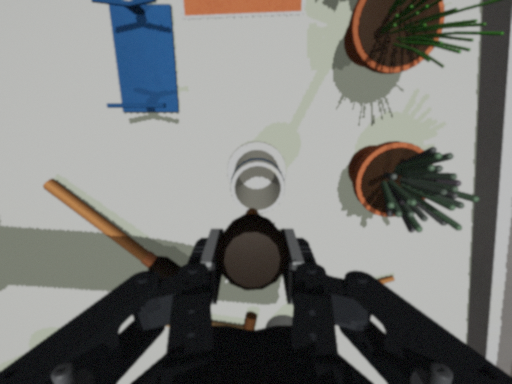

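Run:
```python
from h import *
v=load('s16');w=load('w16');tcp=monitor.get_state()['eef_pos']
a=cv2.cvtColor(v['im'],4); cv2.imwrite('pics/s16d.png',cv2.resize(a[160:270,210:280],None,fx=7,fy=5.4,interpolation=2))
for u in ((241,180),(237.5,218)): print(inplane(v,u,tcp))
for th in (60,65,70,75,80):
    th=np.radians(th);b=tcp-np.array([0,0,-.002])*1-.186*(np.cos(th)*U+np.sin(th)*np.array([0,0,1])); n=tcp-.03*(np.cos(th)*U+np.sin(th)*np.array([0,0,1]))
    print(np.degrees(th),b,proj(v,[b,n]).round(1).tolist(),proj(w,[b]).round(1))
print('crock rim proj',proj(w,[[.566,-.141,.105]]),'rim meas',plane(w,[(258,182)],.105))
```

```text
(array([ 0.5689, -0.1201,  0.3019]), 'along', -0.0121, 'dz', -0.0322)
(array([ 0.5641, -0.1438,  0.1606]), 'along', -0.0363, 'dz', -0.1736)
59.99999999999999 [ 0.55278772 -0.19938482  0.17510626] [[225.8, 222.4], [240.4, 178.7]] [[251.9 254.7]]
65.0 [ 0.55565193 -0.18527967  0.16761373] [[228.9, 222.2], [240.8, 178.8]] [[252.  240.7]]
70.0 [ 0.55863519 -0.17058825  0.16140415] [[232.0, 221.6], [241.4, 178.7]] [[252.  226.9]]
75.0 [ 0.5617148  -0.15542235  0.15652478] [[235.2, 220.6], [241.9, 178.6]] [[252.1 213.2]]
80.0 [ 0.56486731 -0.13989741  0.15301274] [[238.4, 219.3], [242.4, 178.4]] [[252.1 199.7]]
crock rim proj [[253.09609395 188.33401242]] rim meas [[ 0.57419038 -0.13354985  0.105     ]]
```

View pics/s16d.png

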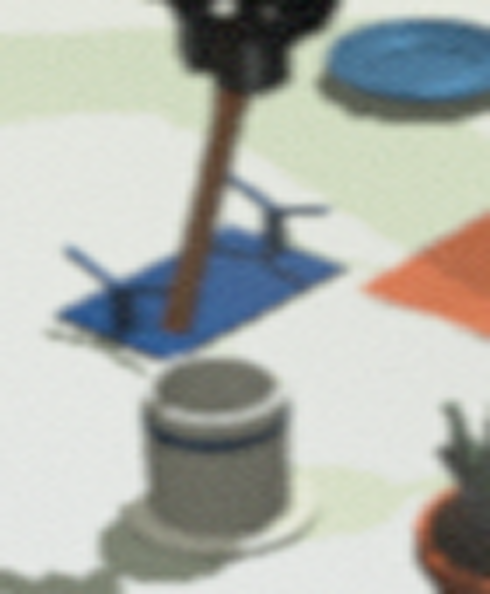

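Run:
```python
from h import *
w=load('w16');v=load('s16')
a=cv2.cvtColor(w['im'],4); cv2.imwrite('pics/w16c.png',cv2.resize(a[130:230,200:320],None,fx=6,fy=6,interpolation=2))
f=np.linspace(0,6.28,13)[:-1]
C=np.array([.566,-.141,.105])
for r,z in((.037,.105),(.05,.008)):
    p=proj(w,np.c_[.566+r*np.cos(f),-.141+r*np.sin(f),0*f+z]); print(p.min(0),p.max(0)); p=(p-[200,130])*6; print('crop',p.min(0).round(),p.max(0).round())
    p=proj(v,np.c_[.566+r*np.cos(f),-.141+r*np.sin(f),0*f+z]); p=(p-[210,160])*[7,5.4]; print('side crop',p.min(0).round(),p.max(0).round())
```

```text
[226.41388561 161.94308984] [280.09442085 213.22653365]
crop [158. 192.] [481. 499.]
side crop [128. 346.] [277. 418.]
[224.05939657 142.037021  ] [282.15218541 198.63112044]
crop [144.  72.] [493. 412.]
side crop [111. 448.] [307. 547.]
```

View pics/w16c.png

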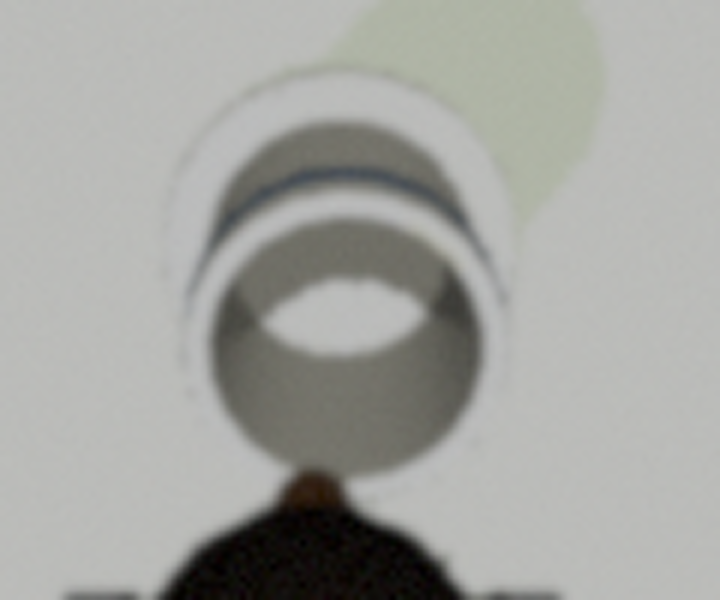

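Run:
```python
from h import *
w=load('w16');v=load('s16')
print(plane(w,[(200+347/6,130+344/6)],.105),plane(w,[(200+341/6,130+240/6)],.008), plane(v,[(210+217.5/7,160+391/5.4)],.105))
f=np.linspace(0,6.28,25)
for z in (.105,):
  p=proj(v,np.c_[.572+.037*np.cos(f),-.142+.037*np.sin(f),0*f+z]); p=(p-[210,160])*[7,5.4]; print('side crop',p.min(0).round(),p.max(0).round())
```

```text
[[ 0.57255094 -0.1408626   0.105     ]] [[ 0.57288383 -0.1402085   0.008     ]] [[ 0.57772791 -0.14623299  0.105     ]]
side crop [137. 349.] [287. 421.]
```

Request:
send_rows(rows=[[0.03, 0, 0, 0], [0.03, 0, -0.1, 0], [0.03, 0, -0.2, 0], [0.03, 0, -0.3, 0], [0.03, 0, -0.38, 0], [0.03, 0, -0.44, 0], [0.03, 0, -0.44, 0]])

```text
time: 21.38
eef_pos: [0.5805, -0.1086, 0.2009]
tcp_rot: [0.774, 0.633, -0.001, -0.001]
contact_force: [0.2, 0.1, -0.0]
opening: 0.374
```

Run:
```python
from h import *
s=monitor.get_state();print(s['time'],s['eef_pos'],s['contact_force'],s['opening'])
v=snap('side','s17');a=cv2.cvtColor(v['im'],4); cv2.imwrite('pics/s17c.png',cv2.resize(a[160:270,210:280],None,fx=7,fy=5.4,interpolation=2))
snap('wrist','w17')
```

```text
21.375 [ 0.58046907 -0.10858559  0.20090337] [ 0.23444142  0.05604769 -0.02764425] 0.374405849709689
```

View pics/s17c.png

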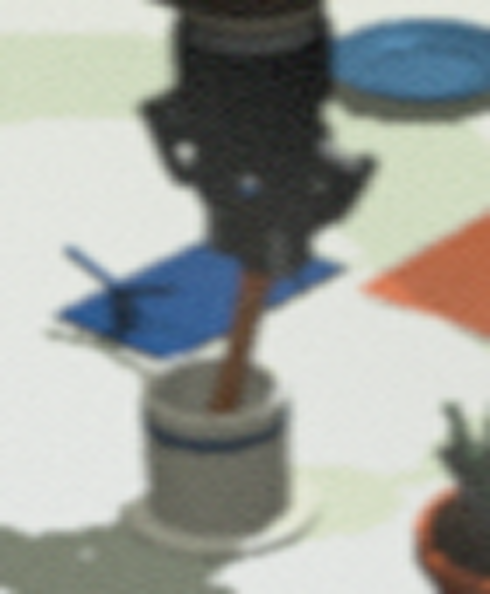

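View pics/w17.png

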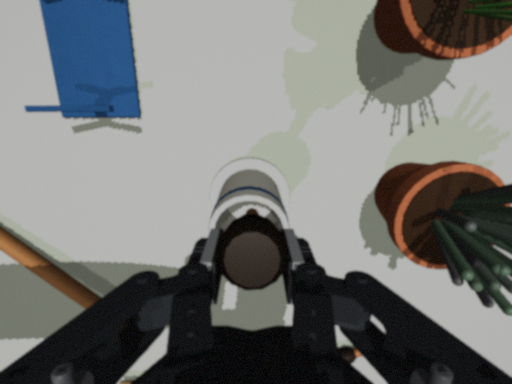

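Request:
send_rows(rows=[[0, 0, -0.02, 0], [0, 0, -0.035, 0], [0, 0, -0.045, 0], [0, 0, -0.045, 0]])

```text
time: 21.98
eef_pos: [0.5809, -0.1091, 0.1885]
tcp_rot: [0.774, 0.633, -0.0, -0.0]
contact_force: [0.1, -0.1, -1.3]
opening: 0.381
```

Request:
send_rows(rows=[[0, 0, 0, 0], [0, 0, 0, 0], [0, 0, 0, 0], [0, 0, 0.03, 0], [0, 0, 0.1, 0], [0, 0, 0.25, 0], [0, 0, 0.42, 0], [0, 0, 0.5, 0], [0, 0, 0.5, 0]], jaw=0.1)

```text
time: 23.1
eef_pos: [0.5821, -0.1095, 0.3427]
tcp_rot: [0.774, 0.633, 0.002, 0.003]
contact_force: [0.2, 0.1, -0.8]
opening: 0.9
```

Run:
```python
from h import *
s=monitor.get_state();print(s['time'],s['eef_pos'],s['contact_force'],s['opening'])
v=snap('side','s18');a=cv2.cvtColor(v['im'],4); cv2.imwrite('pics/s18c.png',cv2.resize(a[160:270,200:310],None,fx=6,fy=5.4,interpolation=2))
snap('wrist','w18')
```

```text
23.1 [ 0.58210992 -0.10946846  0.34272935] [ 0.21501262  0.11069283 -0.75110937] 0.9002527510061987
```

View pics/s18c.png

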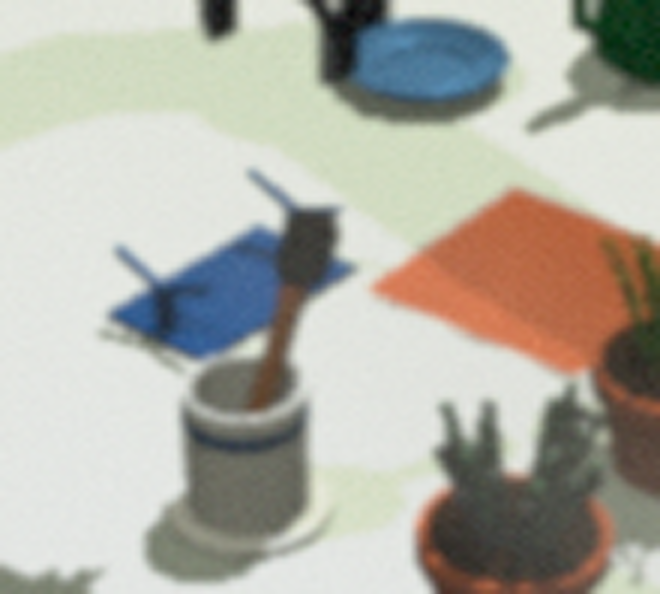

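View pics/w18.png

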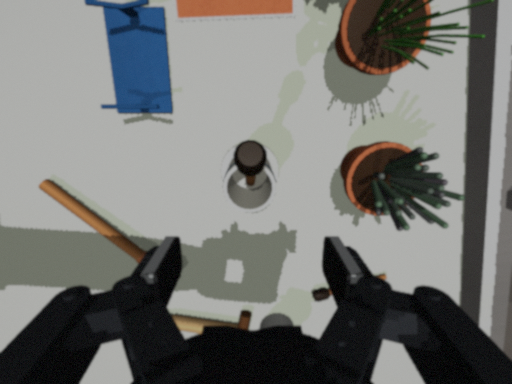

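Run:
```python
from h import *
v=load('s12');tcp=np.array([.4648,.1811,.0756]); J=np.array([.980,-.199,0])
pc=lambda c:(200+c[0]/8,150+c[1]/8)
for n,c in dict(tipL=(405,262),tipLouter=(388,250),kneeL=(352,170),topL=(362,90),midL=(385,190),tipR=(540,325),tipRo=(558,310),kneeR=(597,245),topR=(590,150),).items(): print(n,inplane(v,pc(c),tcp,J))
t=load('top0')
print('mister',plane(t,[(400,198)],.1),'dibber T',plane(t,[(393,222)],.02),'tip',plane(t,[(377,269)],.02),'big head',plane(t,[(346,252)],.02),'small',plane(t,[(375,174),(370,141)],.01),'rosem',plane(t,[(313,142)],.088),'chives',plane(t,[(257,136)],.088),'basil',plane(t,[(208,138)],.088),'can',plane(t,[(110,196)],.1))
w=load('w18');s=load('s18')
print('crock',plane(w,[(250,186)],.105),'tip',tri(w,(250,152),s,(200+312/6,160+212/5.4)))
a=cv2.cvtColor(w['im'],4); cv2.imwrite('pics/w18c.png',cv2.resize(a[130:230,190:310],None,fx=6,fy=6,interpolation=2))
a=cv2.cvtColor(v['im'],4); cv2.imwrite('pics/s12d.png',cv2.resize(a[140:200,235:285],None,fx=13,fy=10,interpolation=2))
```

```text
tipL (array([0.4221, 0.1898, 0.0709]), 'along', -0.0436, 'dz', -0.0047)
tipLouter (array([0.4108, 0.1921, 0.0734]), 'along', -0.0551, 'dz', -0.0022)
kneeL (array([0.3877, 0.1968, 0.1125]), 'along', -0.0787, 'dz', 0.0369)
topL (array([0.3962, 0.195 , 0.1629]), 'along', -0.07, 'dz', 0.0873)
midL (array([0.4098, 0.1923, 0.1093]), 'along', -0.0561, 'dz', 0.0337)
tipR (array([0.5104, 0.1718, 0.0703]), 'along', 0.0465, 'dz', -0.0053)
tipRo (array([0.5218, 0.1695, 0.0842]), 'along', 0.0582, 'dz', 0.0086)
kneeR (array([0.5457, 0.1647, 0.1324]), 'along', 0.0826, 'dz', 0.0568)
topR (array([0.5409, 0.1656, 0.1845]), 'along', 0.0777, 'dz', 0.1089)
mister [[ 0.55444123 -0.46734212  0.1       ]] dibber T [[ 0.48172027 -0.4678581   0.02      ]] tip [[ 0.31746798 -0.40402551  0.02      ]] big head [[ 0.37461188 -0.29797758  0.02      ]] small [[ 0.65777859 -0.41430372  0.01      ]
 [ 0.78296231 -0.40096027  0.01      ]] rosem [[ 0.75099116 -0.17782559  0.088     ]] chives [[0.7700837  0.01778529 0.088     ]] basil [[0.76039135 0.18849584 0.088     ]] can [[0.54902866 0.50818966 0.1       ]]
crock [[ 0.57322602 -0.1397904   0.105     ]] tip (array([ 0.58529755, -0.07753278,  0.20461305]), np.float64(0.0022970304866570973))
```

View pics/w18c.png

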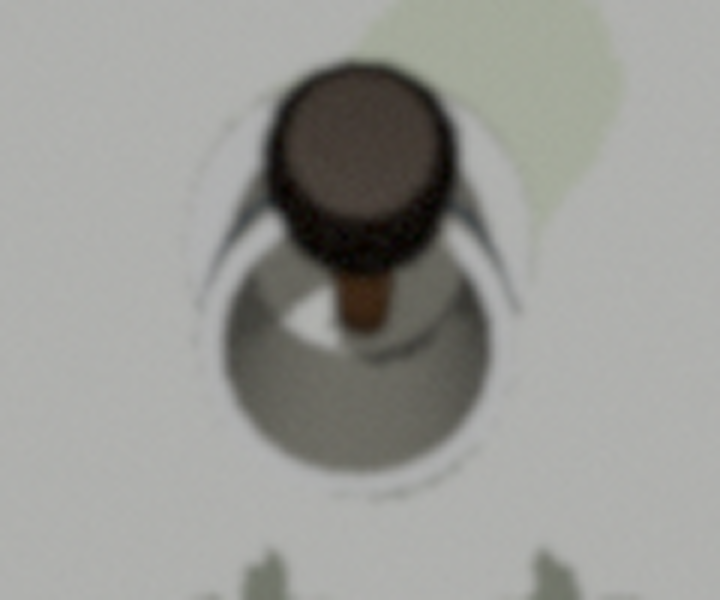

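View pics/s12d.png

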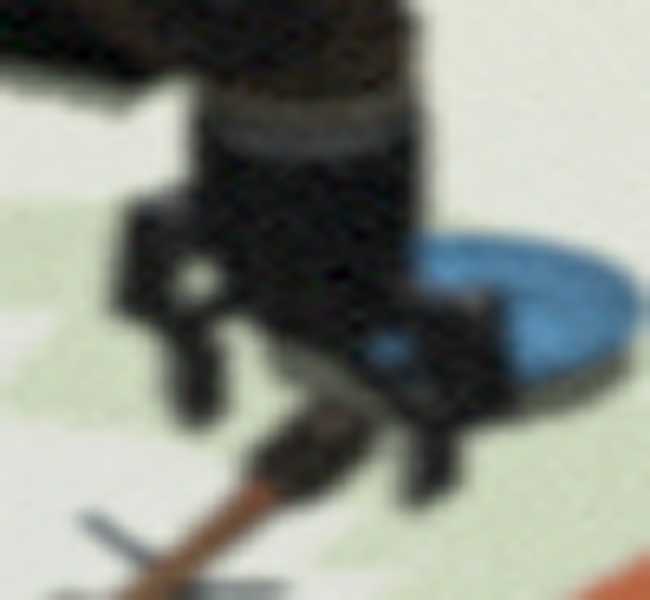

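Request:
send_rows(rows=[[-0.03, -0.2, 0, 0.0125], [-0.063, -0.396, 0, 0.0125], [-0.063, -0.396, -0.15, 0.0125], [-0.063, -0.396, -0.35, 0.0125], [-0.063, -0.396, -0.55, 0.0125], [-0.063, -0.396, -0.75, 0.0125], [-0.063, -0.396, -0.9, 0.0125], [-0.063, -0.396, -0.929, 0.0125], [-0.063, -0.396, -0.929, 0.0125], [-0.063, -0.396, -0.929, 0.0125]], jaw=1)

```text
time: 24.45
eef_pos: [0.5637, -0.2288, 0.0627]
tcp_rot: [0.748, 0.663, 0.001, 0.002]
contact_force: [0.7, -0.5, -0.0]
opening: 0.001
```

Run:
```python
from h import *
s=monitor.get_state();print(s['time'],s['eef_pos'],s['tcp_rot'],s['contact_force'],s['opening'])
v=snap('side','s19');a=cv2.cvtColor(v['im'],4); cv2.imwrite('pics/s19c.png',cv2.resize(a[160:280,170:300],None,fx=6,fy=5,interpolation=2))
snap('wrist','w19')
```

```text
24.45 [ 0.56371944 -0.2288205   0.06269431] [7.48411019e-01 6.63231742e-01 6.21822212e-04 2.05342537e-03] [ 0.69476747 -0.4580756  -0.04424127] 0.0009188456484033121
```

View pics/s19c.png

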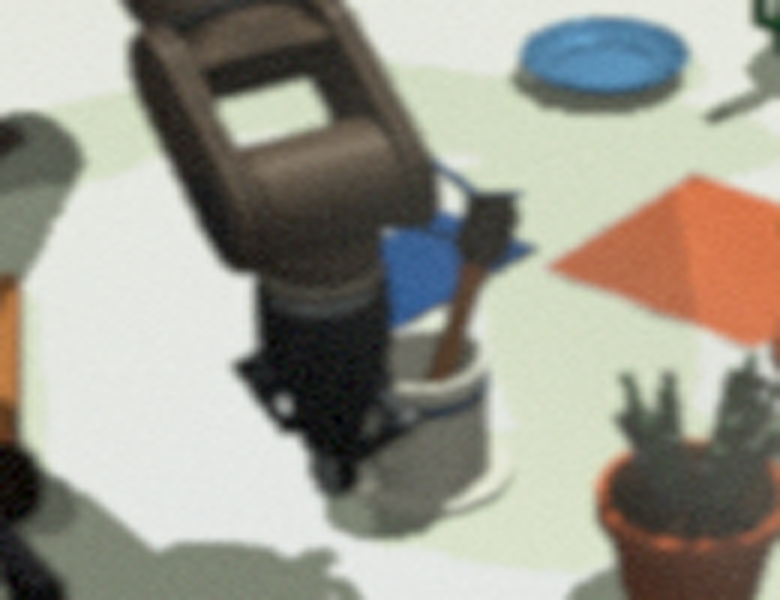

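View pics/w19.png

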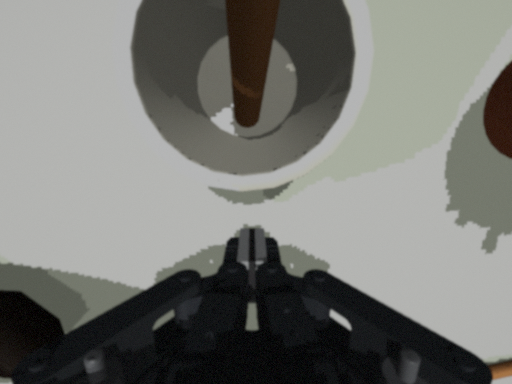

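Request:
send_rows(rows=[[0.005, 0.04, 0, 0], [0.01, 0.08, 0, 0], [0.013, 0.11, 0, 0], [0.015, 0.127, 0, 0], [0.017, 0.145, 0, 0], [0.02, 0.163, 0, 0], [0.022, 0.181, 0, 0], [0.024, 0.199, 0, 0], [0.024, 0.199, 0, 0]])

```text
time: 25.68
eef_pos: [0.5696, -0.1692, 0.0607]
tcp_rot: [0.748, 0.664, -0.001, 0.001]
contact_force: [-1.2, -4.4, -0.0]
opening: 0.001
```

Run:
```python
from h import *
s=monitor.get_state();print(s['time'],s['eef_pos'],s['contact_force'],s['wrist_torque'])
v=snap('side','s20');a=cv2.cvtColor(v['im'],4); cv2.imwrite('pics/s20c.png',cv2.resize(a[160:280,170:300],None,fx=6,fy=5,interpolation=2))
snap('wrist','w20')
```

```text
25.675 [ 0.56962393 -0.16921182  0.06073279] [-1.20645018 -4.43174639 -0.0212634 ] [-0.54422088  0.17089028 -0.02308077]
```

View pics/s20c.png

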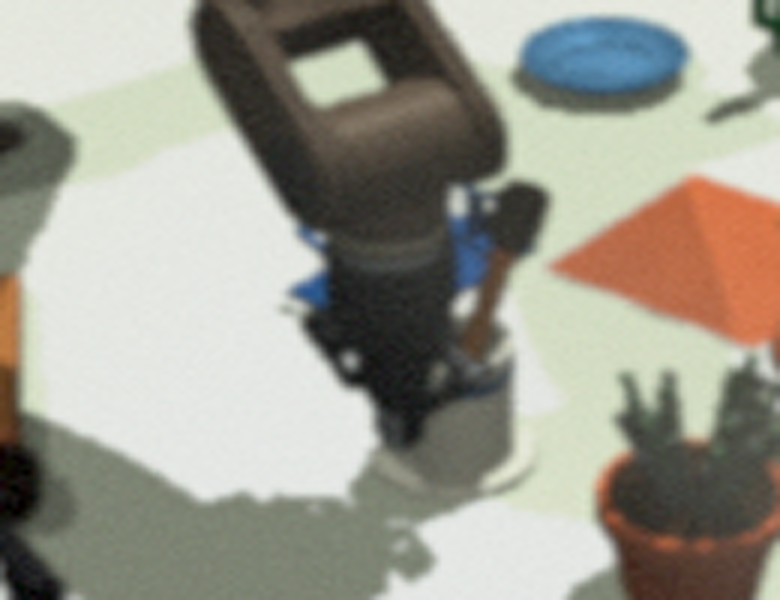

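View pics/w20.png

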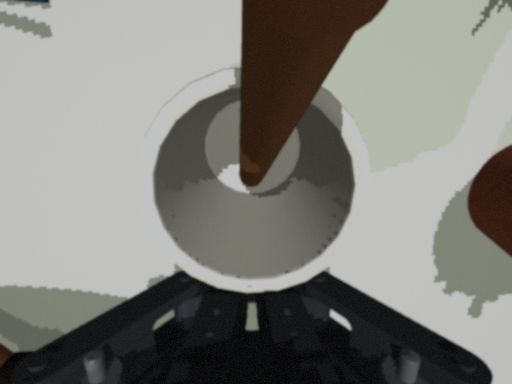

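Run:
```python
from h import *
w=load('w20'); tcp=monitor.get_state()['eef_pos']
c=plane(w,[(254,182)],.105)[0]; print(c, c-tcp, plane(w,[(153,182),(355,182),(254,86),(254,278)],.105).round(3), 'remaining',np.array([.611,.1775])-c[:2])
```

```text
[ 0.57665915 -0.11536351  0.105     ] [0.00707477 0.05392023 0.04440302] [[ 0.546 -0.112  0.105]
 [ 0.608 -0.119  0.105]
 [ 0.58  -0.088  0.105]
 [ 0.573 -0.15   0.105]] remaining [0.03434085 0.29286351]
```

Request:
send_rows(rows=[[0.003, 0.025, 0, 0], [0.008, 0.06, 0, 0], [0.012, 0.1, 0, 0], [0.017, 0.14, 0, 0], [0.022, 0.18, 0, 0], [0.026, 0.22, 0, 0], [0.031, 0.26, 0, 0], [0.036, 0.3, 0, 0], [0.04, 0.34, 0, 0], [0.045, 0.38, 0, 0], [0.049, 0.41, 0, 0], [0.052, 0.43, 0, 0], [0.052, 0.43, 0, 0]])

```text
time: 27.4
eef_pos: [0.5861, -0.0403, 0.0614]
tcp_rot: [0.748, 0.663, 0.0, 0.002]
contact_force: [-0.8, -5.2, 2.7]
opening: 0.0
```

Run:
```python
from h import *
s=monitor.get_state();print(s['time'],s['eef_pos'],s['contact_force'],s['wrist_torque'])
v=snap('side','s21');a=cv2.cvtColor(v['im'],4); cv2.imwrite('pics/s21c.png',cv2.resize(a[140:260,190:320],None,fx=6,fy=5,interpolation=2))
snap('wrist','w21')
```

```text
27.4 [ 0.5860786  -0.04029883  0.06136911] [-0.76672094 -5.21378906  2.70498486] [-0.61341452 -0.03648055 -0.04929809]
```

View pics/s21c.png

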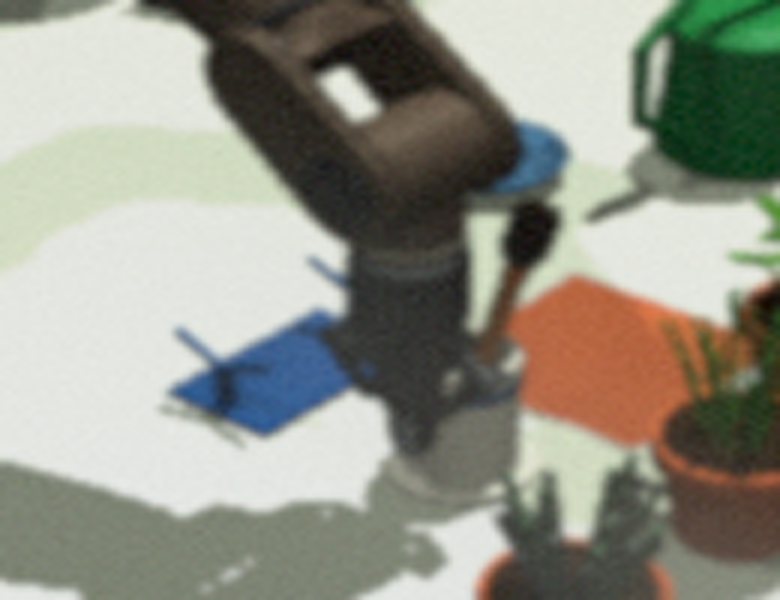

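View pics/w21.png

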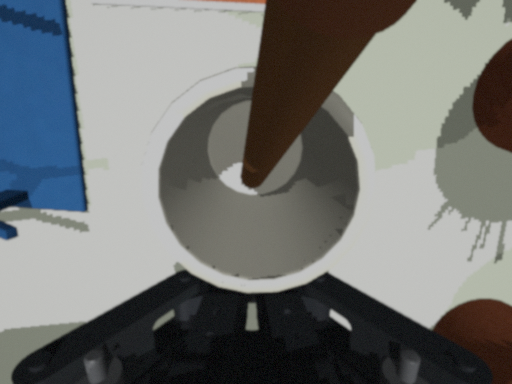

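Run:
```python
from h import *
w=load('w21'); tcp=monitor.get_state()['eef_pos']
c=plane(w,[(258,182)],.105)[0]; r=np.array([.611,.1775])-c[:2]; print(c, c-tcp, r,np.linalg.norm(r),np.degrees(np.arctan2(r[1],r[0])))
```

```text
[0.59423211 0.01318228 0.105     ] [0.00822222 0.05364436 0.04377212] [0.01676789 0.16431772] 0.16517104491765944 84.1733897525689
```

Request:
send_rows(rows=[[0.005, 0.025, 0, 0], [0.01, 0.06, 0, 0], [0.015, 0.1, 0, 0], [0.02, 0.14, 0, 0], [0.025, 0.18, 0, 0], [0.03, 0.22, 0, 0], [0.035, 0.26, 0, 0], [0.04, 0.3, 0, 0], [0.045, 0.34, 0, 0], [0.05, 0.38, 0, 0], [0.053, 0.41, 0, 0], [0.053, 0.41, 0, 0]])

```text
time: 29.0
eef_pos: [0.6011, 0.0832, 0.0606]
tcp_rot: [0.748, 0.664, -0.0, 0.001]
contact_force: [-0.1, -5.7, 1.8]
opening: -0.001
```

Run:
```python
from h import *
s=monitor.get_state();print(s['time'],s['eef_pos'],s['contact_force'],s['wrist_torque'])
v=snap('side','s22');a=cv2.cvtColor(v['im'],4); cv2.imwrite('pics/s22c.png',cv2.resize(a[140:260,210:340],None,fx=6,fy=5,interpolation=2))
snap('wrist','w22')
```

```text
29.0 [0.60112173 0.08319767 0.06061475] [-0.1400445  -5.71236051  1.76226031] [-0.73176302  0.00791638 -0.02253932]
```

View pics/s22c.png

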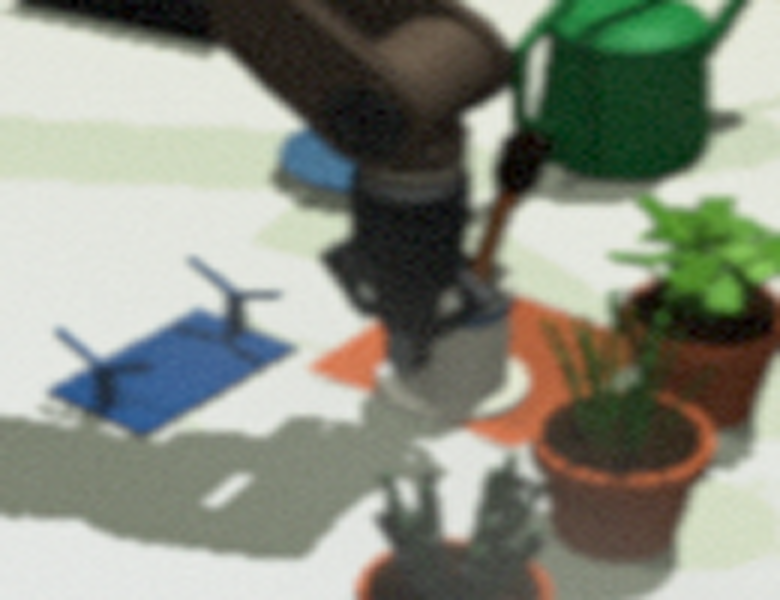

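View pics/w22.png

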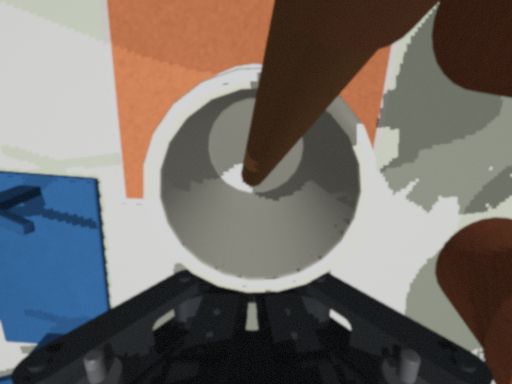

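Run:
```python
from h import *
w=load('w22'); tcp=monitor.get_state()['eef_pos']
c=plane(w,[(260,182)],.105)[0]; r=np.array([.611,.1775])-c[:2]; print(c, c-tcp, r,np.linalg.norm(r))
print('tile edges',plane(w,[(112,50),(124,160),(376,135),(388,60),(125,197)],0))
```

```text
[0.61000227 0.13669244 0.105     ] [0.00888759 0.05380801 0.04456123] [0.00099773 0.04080756] 0.04081975252783593
tile edges [[0.52861563 0.20111249 0.        ]
 [0.51832582 0.13313556 0.        ]
 [0.69068412 0.12962305 0.        ]
 [0.69741621 0.17520965 0.        ]
 [0.51206246 0.10667511 0.        ]]
```

Request:
send_rows(rows=[[0, 0.03, 0, 0], [0, 0.06, 0, 0], [0, 0.09, 0, 0], [0, 0.115, 0, 0], [0, 0.13, 0, 0], [0, 0.137, 0, 0], [0, 0.137, 0, 0]])

```text
time: 29.98
eef_pos: [0.6017, 0.1236, 0.0611]
tcp_rot: [0.748, 0.663, 0.0, 0.001]
contact_force: [0.1, -6.9, 3.3]
opening: -0.003
```

Request:
send_rows(rows=[[0, -0.05, 0, 0], [-0.01, -0.15, 0, 0], [-0.02, -0.25, 0.05, 0], [-0.02, -0.3, 0.2, 0], [-0.02, -0.3, 0.4, 0], [-0.02, -0.3, 0.6, 0], [-0.02, -0.4, 0.8, 0], [-0.02, -0.5, 0.9, 0], [-0.02, -0.5, 0.9, 0]])

```text
time: 31.1
eef_pos: [0.5959, -0.027, 0.3339]
tcp_rot: [0.749, 0.662, 0.002, 0.002]
contact_force: [0.6, 0.1, 0.8]
opening: -0.001
```

Run:
```python
from h import *
s=monitor.get_state();print(s['time'],s['eef_pos'],s['contact_force'])
v=snap('side','s23');a=cv2.cvtColor(v['im'],4); cv2.imwrite('pics/s23c.png',cv2.resize(a[140:260,220:350],None,fx=6,fy=5,interpolation=2))
v=snap('top','t23');a=cv2.cvtColor(v['im'],4); cv2.imwrite('pics/t23c.png',cv2.resize(a[110:260,170:350],None,fx=4.2,fy=4,interpolation=2))
snap('wrist','w23')
```

```text
31.1 [ 0.59593547 -0.02701468  0.33390763] [0.63973339 0.0945823  0.81462196]
```

View pics/s23c.png

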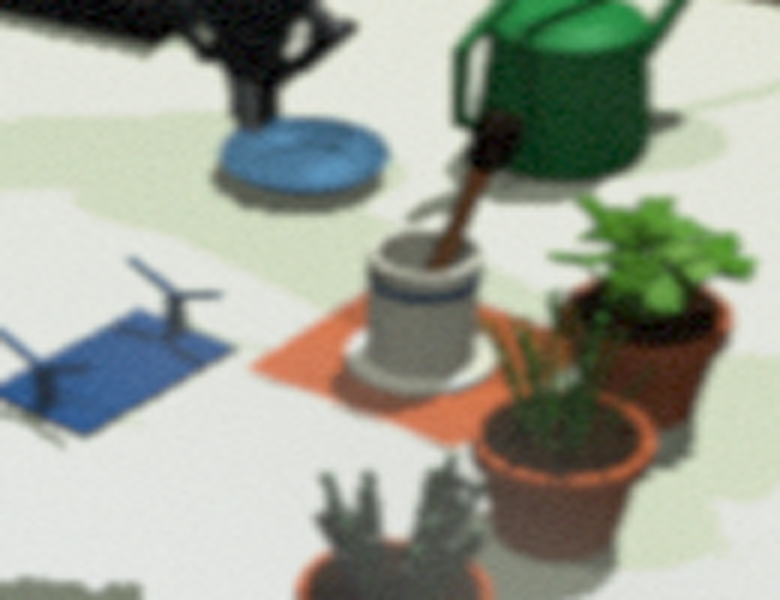

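View pics/t23c.png

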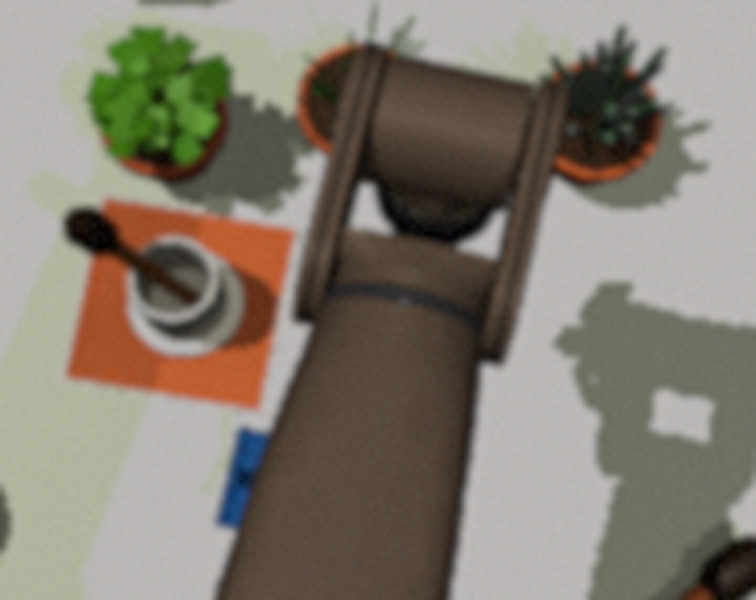

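View pics/w23.png

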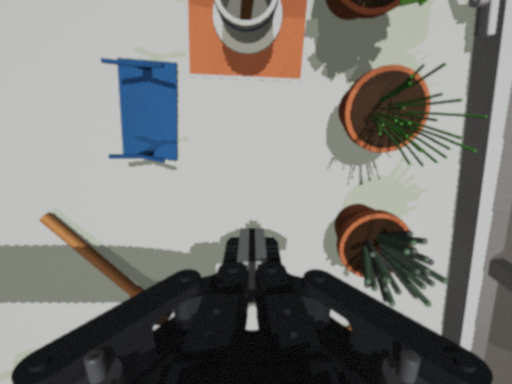

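Run:
```python
from h import *
t=load('top0');t=load('t23');s=load('s23')
pt=lambda c:(170+c[0]/4.2,110+c[1]/4); ps=lambda c:(220+c[0]/6,140+c[1]/5)
foot=plane(t,[pt((187,298))],.008)[0]; tile=plane(t,[pt((108,202)),pt((293,232)),pt((258,407)),pt((68,377))],0); tc=tile.mean(0)
d=(foot-tc)[:2]; a=np.radians(-9); R=np.array([[np.cos(a),np.sin(a)],[-np.sin(a),np.cos(a)]])
print(foot,tc,'in tile axes',R@d,'rim',plane(t,[pt((175,281))],.105))
print('tip',tri(t,pt((88,228)),s,ps((500,125))))
```

```text
[0.61159479 0.16939017 0.008     ] [0.60797806 0.17457682 0.        ] in tile axes [ 0.00438357 -0.00455702] rim [[0.60636252 0.16884729 0.105     ]]
tip (array([0.63258159, 0.22741919, 0.19301529]), np.float64(0.007272649781601861))
```

```bash
python3 -c "
from plant import workorder,monitor
print(workorder.sign_off(),monitor.get_state()['time'])"
```

```text
the job is handed in; nothing more can be done
the job is handed in; nothing more can be done
```

The brush now stands handle-down in the crock and the crock stands on the tile. The job is handed in at about 31 s of the 72 s allowed; no verdict was reported.

**What I did:**
- Pulled the middle-sized brush out of the crock and tilted it nearly level by pivoting its bristle end on the ledge.
- Laid it in the cradle with the butt down, then gripped it again by the bristle head.
- Swung it to about 75° with the butt braced in the cradle's corner, and lowered it handle-down into the crock.
- Slid the crock onto the tile with the shut fingers held at or below mid-height on the crock wall. The push read about 4 to 7 N.

**Last checks:**
- **Crock:** it looks upright, and its foot centre is about 5 mm off the tile centre along each tile axis, against a limit of 38 mm.
- **Brush:** its bristle end measured about 193 mm up, with a 7 mm mismatch between the two views. Before the slide it measured 205 mm. The wrist camera showed the handle end on the crock floor.
- **Bystanders:** the herb pots, watering can and saucer look unmoved in the last pictures. I didn't measure them, and I didn't check the mister or dibber at the end.
- **Robot:** clear of everything.

**What didn't go to plan:**
- **First laying in the cradle:** the butt caught on the far upright and the wrist force rose to about 62 N, against a limit of 120 N. The force seemed to come through the held brush, but I couldn't confirm the gripper's body itself wasn't pressing. I backed off, moved the brush 9 mm along and carried on.
- **Crock position:** it measured about 6 mm from my first reading before the brush went back in, so it may have shifted slightly when I pulled the brush out. I corrected for that before lowering the brush in.

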